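# Put the box-pressed cigars to rest in the humidor drawer

## Robot

A 7-joint arm with a two-finger parallel gripper is mounted at the origin on the work surface. World frame = base frame: x ahead of the robot, y to its left, z up, the work surface at z = 0. Lengths are in m, angles in rad, forces in N, time in s.
With the tool pointing down it reaches from about 0.425 to 0.875 m from the base axis. Payload 4.7 kg.
Tool frame: the origin (TCP) lies on the centre line of the jaws, within the pads' length; the fingertips stand 22 mm ahead of it and the grasp point (between the pads) lies 3 mm ahead of it (ctrl.tcp_to_tips is the z of the fingertips in the tool frame, in m); z points along the fingers, y is the direction in which the jaws open and shut (so a half turn about z gives the same grasp; the last joint's range is limited). The gripper opens to 87 mm and grips with 3 to 60 N. Pads are 19 mm wide; open, the fingers measure 117 mm over their backs; the gripper's body (75 mm by 190 mm) begins 51 mm behind the grasp point.
Start: joints at [-1.173, 0.321, -0.07, 1.45, 0.023, 1.371, -0.057], TCP at [0.243, 0.603, 0.245] pointing down, gripper open.
Joint ranges: [-2.86, 2.86], [-0.3, 2.09], [-1.38, 1.24], [0.06, 2.45], [-1.56, 4.7], [0.09, 2.05], [-2.69, 2.69]. Speed limits (rad/s): [2.57, 2.57, 3.14, 3.14, 3.14, 3.14, 3.14].

## Interface

Orientations are given as a rotation vector (axis times angle).
In Python, from bench import ctrl, cams gives the robot as it stands.
- The arm moves only by the tool move_arm, never from a script. Its argument "deltas" is a list of rows, each an object with "linear": the shift along the tool's x, y, z as a fraction of full scale, a list of three; "turn": the turn, a rotation vector about the tool's x, y, z as a fraction of full scale, a list of three; "claw": the closure, from 0 (fully open) to 1 (shut). In form: [{"linear": [tx, ty, tz], "turn": [wx, wy, wz], "claw": claw}, ...]. A call has 1 to 20 rows; each row shifts and turns the commanded pose from where the row before left it, along the tool's axes as they then stand; what a row does not reach is not made up. Full scale, the value 1, is 0.03 m for a shift and 4 degrees for a turn. A row lasts 1/12 s, in which the tool goes at most 41.7 mm and 7.16 degrees, less where a joint would pass 70% of its speed; a pose out of reach is approached as far as the arm can. A call with a number of a shift or a turn outside -1 to 1 is refused whole. A call with a gripper value outside its range is refused whole. The fingers move at their own pace and stop on an object; "grip_force" is the grip in N (left out, the last holds). Time passes only in rows, so rows that do not move let the fingers close. It gives the time, the measured TCP pose, the force and the opening at its end, in the units of the state.
- ctrl.get_state(): the state, without advancing time (a new reading comes with each control period).
- cams.get_image(name): name is "scene" or "side" or "wrist"; returns a dict with "image" (400x640x3 uint8, red, green, blue), "K" (3x3 intrinsics, pixels), "k1" (the pictures are not rectified: a ray, as slopes to the right and down, at radius r is drawn at 1 + k1 r^2 times it, then the intrinsics apply), "world_from_camera" (4x4, takes a point from camera to world coordinates); the wrist camera has in their place "tool_from_camera" (4x4, takes a point from camera to tool coordinates, whose origin is the TCP and whose axes are the flange's). Camera axes: x right, y down, z forward; pixel columns grow to the right and rows downward; lengths in m; the calibration is good to about 2 mm. A picture is of the moment at which its call begins: read the wrist's pose just before it. There is no depth.
- ctrl.close_job(): hands the job in, once; it reports no verdict.
The state is a dict: "time": time; "joint_positions": joint angles; "qd": joint speeds; "joint_torque": joint torques, N m; "position": TCP position; "tool_rot": TCP orientation; "ft_force": force on the tool from outside, world axes, zero at the start; "torque": the same for the moment, N m; "grip_width": opening from 0.0 (shut) to 1.0 (fully open).
Only numpy, scipy, OpenCV 4.12 (cv2) and the standard library are available. Lean on these libraries where they do the work, as an engineer would, in place of code of your own. Each camera call takes 0.05 s, during which the arm holds its last target. There are 200 camera calls.

## Task

Put the finished cigars to rest in the humidor: pull the cabinet's top drawer out to its stop, lift the spent black humidifier cassette out of its pocket and lay it flat on the grey rubber mat, fit the fresh cassette from the mat flat and square in the pocket, and lift every thick square cigar out of the plywood bin and lay it in a cradle of its own, down in both notches. Leave the slim cigar in the bin, then slide the drawer fully shut without slamming it. Leave the bowl, knife, gauge, spray bottle and wooden block where they stand.

Things in the scene. Friction and masses are not known exactly. Their poses are not given: they have to be found in the camera images.
- drawer (a joint): top drawer of the two-drawer cedar cabinet, m: 0 shut, 0.170 out at its stop; shut at the start. About 2 N of friction; stays where left. Inside 300 mm wide, 207 deep; side walls and back rise 40 mm above its floor (floor 88 mm above the bench); the 12 mm front panel tops out at 139 mm.
- drawer_handle (a point): middle of the top drawer's brass bar handle, 112 mm above the bench; moves with the drawer. Bar 10 mm thick, 100 mm long along y, its centre 40 mm off the front panel, on two 9 mm posts at y = +/-42 mm. Axes are the cabinet's: x points into the cabinet (the drawer opens along -x), z up. With the drawer out, the cabinet's face is 222 mm from the bar along x.
- cabinet: the humidor cabinet, 340 wide (y), 240 deep (x), 145 mm high, fixed; place and yaw differ, on the left or right of the bench. Origin on the bench, on its middle line, 85 mm in front of its face; x points towards the face, z up. With the drawer out at its stop, cradles and pocket have their middle above the line through this origin along y.
- cradle_mid (a point): middle of the four cradles, at the notch bottoms, 96 mm above the bench; axes as for the handle. Two cedar rails 16 mm thick run along y, 80 mm apart (centres), each with four notches 24 mm wide at the bottom, 32 at the top, 12 deep, 46 mm apart; bottoms 8 mm above the drawer's floor. Between the rails fingers can go down to the floor.
- cradle0 (a point): cradle 0: point midway between its two notches, at the height of their bottoms; a cigar laid here has its centre 10 mm above this point and its long axis along x (either way round). Cradle 0 lies -69 mm along y from the middle of the group.
- cradle1 (a point): cradle 1: point midway between its two notches, at the height of their bottoms; a cigar laid here has its centre 10 mm above this point and its long axis along x (either way round). Cradle 1 lies -23 mm along y from the middle of the group.
- cradle2 (a point): cradle 2: point midway between its two notches, at the height of their bottoms; a cigar laid here has its centre 10 mm above this point and its long axis along x (either way round). Cradle 2 lies 23 mm along y from the middle of the group.
- cradle3 (a point): cradle 3: point midway between its two notches, at the height of their bottoms; a cigar laid here has its centre 10 mm above this point and its long axis along x (either way round). Cradle 3 lies 69 mm along y from the middle of the group.
- pocket (a point): centre of the cassette pocket, on the drawer's floor, 88 mm above the bench, 69 mm along -y from cradle 0; axes as for the handle. Four corner cleats 12 mm high leave 94 (x) by 60 mm (y) at the floor, 102 by 68 at their tops; the long sides are open for 50 mm in the middle for fingers. A seated cassette has its origin here, long axis along x, either way round.
- fresh: the fresh humidifier cassette: black block with a slotted top, 90 (x) by 56 (y) by 30 mm (z), about 130 g; starts on one half of the mat. Origin at the centre of its underside
- spent: the spent cassette, just like the fresh one, about 130 g; starts seated in the pocket of the drawer. Origin at the centre of its underside
- mat_top (a point): centre of the upper face, 4 mm above the bench, of the light grey ribbed rubber mat, 130 (x) by 260 mm (y), fixed on the bench in front of the bin; room for both cassettes side by side, long axes along x. Axes are the mat's
- cigar1: box-pressed cigar, a rigid brown bar of square section with rounded edges, 125 (x) by 20 by 20 mm, about 25 g, lying on the floor of the bin, all alike; origin at its centre. May be absent (None): two to four of the four are there.
- cigar2: box-pressed cigar, a rigid brown bar of square section with rounded edges, 125 (x) by 20 by 20 mm, about 25 g, lying on the floor of the bin, all alike; origin at its centre. May be absent (None): two to four of the four are there.
- cigar3: box-pressed cigar, a rigid brown bar of square section with rounded edges, 125 (x) by 20 by 20 mm, about 25 g, lying on the floor of the bin, all alike; origin at its centre. May be absent (None): two to four of the four are there.
- cigar4: box-pressed cigar, a rigid brown bar of square section with rounded edges, 125 (x) by 20 by 20 mm, about 25 g, lying on the floor of the bin, all alike; origin at its centre. May be absent (None): two to four of the four are there.
- slim: the slim cigar: like the others but 125 by 12 by 12 mm, in the bin among them; it stays in the bin. Origin at its centre
- bin_floor (a point): centre of the inner floor of the plywood bin, 6 mm above the bench; the bin is 180 mm (x) by 300 mm (y) outside, 50 mm high, walls 6 mm, fixed, on the other side of the bench from the cabinet; axes are those of the bin
- bowl: bystander: white ceramic paste bowl, 84 mm across, 50 mm high; origin under its middle
- knife: bystander: short knife with yellow handle, 170 mm long, lying flat, 18 mm high
- gauge: bystander: flat wooden ring gauge, 200 by 55 by 10 mm, with a row of round holes
- spray: bystander: white bottle with blue cap, 66 mm across, 150 mm high; origin under its middle
- block: bystander: wooden block 150 by 50 by 30 mm
There are look-alikes about, which are no part of the job. What is shaped like the cigar1 but red or turquoise is not meant.

How it is judged:
On the way, in this order (a step that is already met when the one before it is completed fails the run):
1. the top drawer is pulled out to its stop (at least 155 mm) (value of joint drawer above 0.155 m), for 0.2 s.
2. with the drawer still out, the fresh cassette lies in its pocket, the spent one flat on the mat, and every thick cigar in a cradle (value of joint drawer above 0.1 m and z of fresh in the frame of pocket between -0.004 and 0.004 m and x of fresh in the frame of pocket between -0.007 and 0.007 m and y of fresh in the frame of pocket between -0.007 and 0.007 m and angle between the x axis of fresh and the x axis of pocket, either way round below 0.09 rad and angle between each of fresh, spent's own z axis and vertical below 0.06 rad and z of spent in the frame of mat_top between -0.004 and 0.004 m and x of spent in the frame of mat_top between -0.035 and 0.035 m and y of spent in the frame of mat_top between -0.11 and 0.11 m and z of cigar1 in the frame of cradle_mid between 0.006 and 0.014 m and x of cigar1 in the frame of cradle_mid between -0.015 and 0.015 m and y of cigar1 in the frame of cradle_mid between -0.08 and 0.08 m and angle between the x axis of each of cigar1, cigar2, cigar3, cigar4 and the x axis of cradle_mid, either way round below 0.08 rad and z of cigar2 in the frame of cradle_mid between 0.006 and 0.014 m and x of cigar2 in the frame of cradle_mid between -0.015 and 0.015 m and y of cigar2 in the frame of cradle_mid between -0.08 and 0.08 m and z of cigar3 in the frame of cradle_mid between 0.006 and 0.014 m and x of cigar3 in the frame of cradle_mid between -0.015 and 0.015 m and y of cigar3 in the frame of cradle_mid between -0.08 and 0.08 m and z of cigar4 in the frame of cradle_mid between 0.006 and 0.014 m and x of cigar4 in the frame of cradle_mid between -0.015 and 0.015 m and y of cigar4 in the frame of cradle_mid between -0.08 and 0.08 m), for 0.3 s.
At the end, for the whole second after the job is handed in: Drawer shut within 6 mm; fresh cassette on the pocket floor (4 mm high, 7 mm sideways, 5 deg square, 3 deg flat) and at rest; spent one flat on the mat; each thick cigar along its own cradle, down in both notches (4 mm high, 15 mm lengthwise, 4.5 deg); slim cigar in the bin (value of joint drawer below 0.006 m and z of fresh in the frame of pocket between -0.004 and 0.004 m and x of fresh in the frame of pocket between -0.007 and 0.007 m and y of fresh in the frame of pocket between -0.007 and 0.007 m and angle between the x axis of fresh and the x axis of pocket, either way round below 0.09 rad and angle between each of fresh, spent's own z axis and vertical below 0.06 rad and z of spent in the frame of mat_top between -0.004 and 0.004 m and x of spent in the frame of mat_top between -0.035 and 0.035 m and y of spent in the frame of mat_top between -0.11 and 0.11 m and z of cigar1 in the frame of cradle_mid between 0.006 and 0.014 m and x of cigar1 in the frame of cradle_mid between -0.015 and 0.015 m and y of cigar1 in the frame of cradle_mid between -0.08 and 0.08 m and angle between the x axis of each of cigar1, cigar2, cigar3, cigar4 and the x axis of cradle_mid, either way round below 0.08 rad and z of cigar2 in the frame of cradle_mid between 0.006 and 0.014 m and x of cigar2 in the frame of cradle_mid between -0.015 and 0.015 m and y of cigar2 in the frame of cradle_mid between -0.08 and 0.08 m and z of cigar3 in the frame of cradle_mid between 0.006 and 0.014 m and x of cigar3 in the frame of cradle_mid between -0.015 and 0.015 m and y of cigar3 in the frame of cradle_mid between -0.08 and 0.08 m and z of cigar4 in the frame of cradle_mid between 0.006 and 0.014 m and x of cigar4 in the frame of cradle_mid between -0.015 and 0.015 m and y of cigar4 in the frame of cradle_mid between -0.08 and 0.08 m and x of slim in the frame of bin_floor between -0.09 and 0.09 m and y of slim in the frame of bin_floor between -0.15 and 0.15 m and z of slim in the frame of bin_floor below 0.04 m and linear speed of fresh below 0.02 m/s); the robot touches nothing.
It fails at once if the bowl, knife, gauge, spray bottle or wooden block is pushed more than 40 mm from its place (distance of any of bowl, knife, gauge, spray, block from where it was at the start of the episode above 0.04 m).
It fails at once if the drawer is slammed: it moves inward faster than 0.4 m/s (velocity of joint drawer below -0.4 m/s).
Of cigar1, cigar2, cigar3, cigar4 only 2 to 4 are there at a start; the rules pass over those that are not, and their reading is None.
At some moment in a run one of fresh may be knocked a few centimetres aside while the robot is not near it.
Once in a run the grip may slacken for a moment while it holds something.
It also fails if it takes over 210 s, if anything falls off the work surface, if the arm or the gripper's body presses on something with over 40 N, if the wrist force passes 120 N, or if a joint passes its speed limit or range.

## Working session

There is one attempt and no reset: what is moved stays moved. The work goes in short steps, Python scripts to look and compute and a tool call to move; the robot and the scene stay as the last step left them, time stands still between calls to the robot, and variables do not carry over. Pictures are saved under pics/ and viewed, about 12 in all and at most 16, crops included, and the job is handed in when it is done.

Besides the shell and the picture viewer there is one more tool, called after "Call:" as name(argument=value, ...) on one line, values as JSON. move_arm: Moves the arm, as the interface text tells. Shift numbers are shares of 0.03 m and turn numbers shares of 4 degrees, none past 1 either way. Its arguments: {"type":"object","properties":{"deltas":{"type":"array"},"grip_force":{"type":"number"}},"required":["deltas"]}

```bash
ls; mkdir -p pics; python3 - <<'E'
from bench import ctrl,cams
import cv2,json
s=ctrl.get_state(); print({k:s[k] for k in s})
print(ctrl.tcp_to_tips)
for n in ["scene","side","wrist"]:
    d=cams.get_image(n); cv2.imwrite(f"pics/{n}0.png",d["image"][:,:,::-1]); print(n,d["K"],d["k1"],d.get("world_from_camera",d.get("tool_from_camera")))
E
```

```text
pics
{'time': 0.0, 'joint_positions': array([-1.17290259,  0.3218391 , -0.07010125,  1.45167536,  0.02260561,
        1.37077945, -0.05689115]), 'qd': array([-0.00083315,  0.00197606, -0.00123412,  0.00033701,  0.00080857,
        0.00031831,  0.0012844 ]), 'joint_torque': array([-9.12728847e-04, -4.91280699e+01, -4.04431326e-01, -3.12529743e+01,
       -6.41001854e-02,  4.35573875e-02,  1.97236700e-04]), 'position': array([0.24323317, 0.60222808, 0.24345096]), 'tool_rot': array([-5.99030383e-01, -3.08367795e+00,  2.97621721e-03]), 'ft_force': array([-0.2631128 ,  0.97667917, -0.31813314]), 'torque': array([-0.01048527,  0.0536733 , -0.00765543]), 'grip_width': 1.0008622981161517}
0.022
scene [[399.75502056   0.         324.42813636]
 [  0.         399.75502056 200.21164033]
 [  0.           0.           1.        ]] -0.0043795550061252655 [[ 0.24928747  0.55580781 -0.79305323  1.47448728]
 [ 0.96828573 -0.15716345  0.19422256 -0.21001309]
 [-0.01668857 -0.81631938 -0.57735965  0.76894923]
 [ 0.          0.          0.          1.        ]]
side [[450.77806876   0.         314.37084686]
 [  0.         450.77806876 200.82379339]
 [  0.           0.           1.        ]] 0.029186571959995168 [[ 0.89646525 -0.29579159  0.32993544 -0.00748388]
 [-0.44261463 -0.56240091  0.69842502 -1.09018438]
 [-0.02103226 -0.77214801 -0.63509455  1.11091482]
 [ 0.          0.          0.          1.        ]]
wrist [[357.01405514   0.         317.03761282]
 [  0.         357.01405514 201.63413998]
 [  0.           0.           1.        ]] -0.07069464647397537 [[-1.00617477e-03 -9.61824271e-01 -2.73665964e-01  7.50947230e-02]
 [ 9.99999457e-01 -8.93142380e-04 -5.37619679e-04  1.59033115e-04]
 [ 2.72672985e-04 -2.73666357e-01  9.61824647e-01 -1.39984671e-01]
 [ 0.00000000e+00  0.00000000e+00  0.00000000e+00  1.00000000e+00]]
```

View pics/scene0.png

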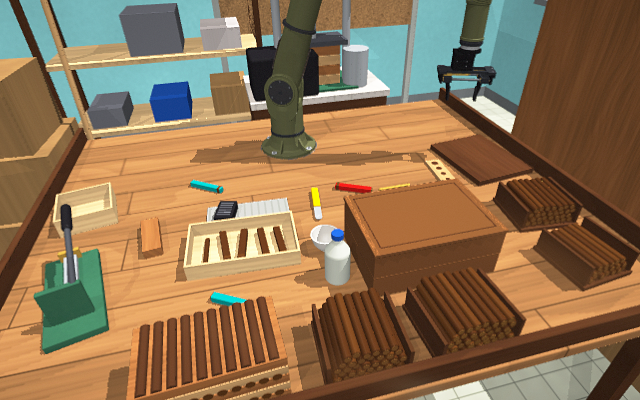

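View pics/side0.png

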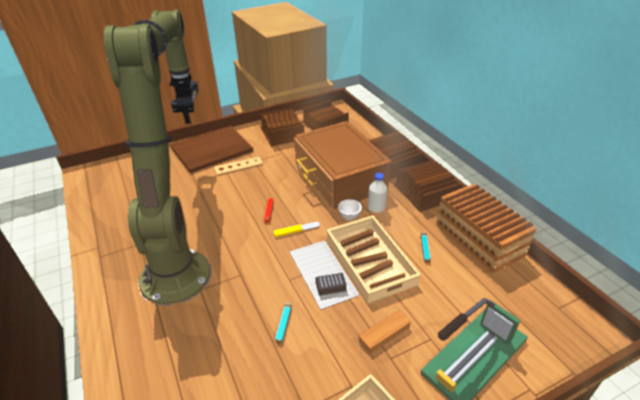

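```bash
cat > h.py <<'E'
import numpy as np,cv2
from scipy.spatial.transform import Rotation as R
from bench import ctrl,cams
def T():
    s=ctrl.get_state(); M=np.eye(4); M[:3,:3]=R.from_rotvec(s["tool_rot"]).as_matrix(); M[:3,3]=s["position"]; return M
def shot(name,fn=None):
    t=T(); d=cams.get_image(name)
    d["W"]=d["world_from_camera"] if name!="wrist" else t@d["tool_from_camera"]
    if fn:
        cv2.imwrite(f"pics/{fn}.png",d["image"][:,:,::-1]); np.savez(f"pics/{fn}.npz",**{k:d[k] for k in ("image","K","k1","W")})
    return d
def load(fn): return dict(np.load(f"pics/{fn}.npz"))
def ray(d,uv):
    uv=np.atleast_2d(np.asarray(uv,float)); K=d["K"]
    q=np.c_[(uv[:,0]-K[0,2])/K[0,0],(uv[:,1]-K[1,2])/K[1,1]]; p=q.copy()
    for _ in range(8): p=q/(1+d["k1"]*(p**2).sum(1,keepdims=True))
    return d["W"][:3,3],np.c_[p,np.ones(len(p))]@d["W"][:3,:3].T
def plane(d,uv,z):
    o,r=ray(d,uv); return o+r*((z-o[2])/r[:,2:3])
def proj(d,P):
    P=np.atleast_2d(P); c=(P-d["W"][:3,3])@d["W"][:3,:3]; p=c[:,:2]/c[:,2:]; p=p*(1+d["k1"]*(p**2).sum(1,keepdims=True))
    return p*[d["K"][0,0],d["K"][1,1]]+d["K"][:2,2]
E
python3 - <<'E'
from h import *
d=shot("scene","s1"); e=shot("side","e1")
a=cv2.resize(d["image"][160:320,170:520],None,fx=2.2,fy=2.2,interpolation=cv2.INTER_CUBIC)
b=cv2.resize(e["image"][110:320,250:450],None,fx=2.4,fy=2.4,interpolation=cv2.INTER_CUBIC)
cv2.imwrite("pics/s1z.png",a[:,:,::-1]);cv2.imwrite("pics/e1z.png",b[:,:,::-1])
E
```

```text
(no output)
```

View pics/s1z.png

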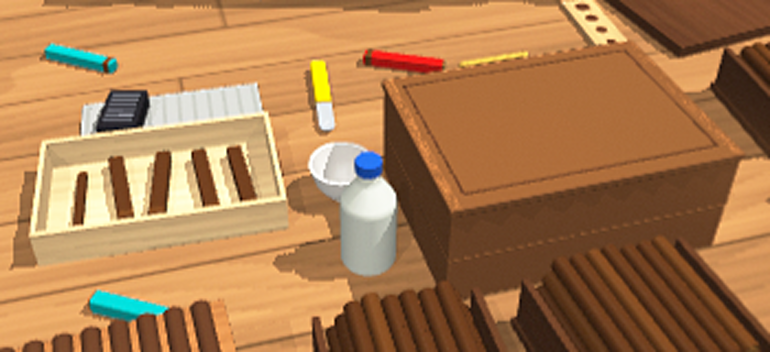

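View pics/e1z.png

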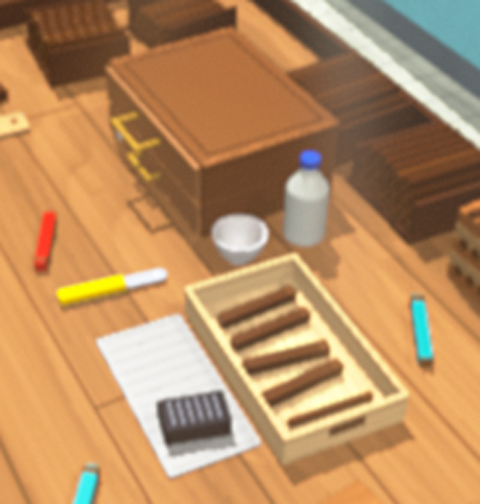

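Scene/side pictures: bin at scene px ~(242,245) with five brown bars — slim at (206,250) (thinnest, narrowest end), thick at (225,245),(242,243),(263,240),(279,238); look-alikes: red bar (353,187), turquoise (206,186),(228,300), stacked cigars in the trays at (210,340)/(360,335)/(465,305) – not in bin, so not meant. Fresh cassette (226,210) on mat; cabinet on +y side, handles facing the robot.

```bash
python3 - <<'E'
from h import *
np.set_printoptions(precision=4,suppress=True)
d=load("s1");e=load("e1")
S=lambda p:np.array(p)/2.2+[170,160]; E_=lambda p:np.array(p)/2.4+[250,110]
A=plane(d,S([(383,82),(632,42),(740,155),(455,210)]),.145);print("cab s",A)
B=plane(e,E_([(200,165),(108,70),(232,33),(333,122)]),.145);print("cab e",B)
for X in (A,B): 
    v=X[0]-X[1]; print(np.linalg.norm(X[0]-X[1]),np.linalg.norm(X[1]-X[2]),np.linalg.norm(X[2]-X[3]),np.linalg.norm(X[3]-X[0]))
print("handle",plane(e,E_([(115,121),(152,176),(133,148)]),.112))
print("bin top outer s",plane(d,S([(45,140),(268,115),(287,200),(37,240)]),.05))
print("bin e",plane(e,E_([(187,293),(293,257),(404,392),(283,440)]),.05))
print("mat e",plane(e,E_([(97,341),(177,316),(260,440),(170,476)]),.004))
print("bowl",plane(d,S([(340,165)]),.04),"spray",plane(d,S([(369,255)]),.01),plane(e,E_([(305,235)]),.01))
print("knife",plane(e,E_([(60,297),(165,273)]),.01),"red",plane(e,E_([(40,262),(48,216)]),.01))
print("cass",plane(d,S([(115,93),(148,93),(138,128),(98,127)]),.034))
E
```

```text
cab s [[0.6186 0.055  0.145 ]
 [0.6196 0.3963 0.145 ]
 [0.8596 0.3914 0.145 ]
 [0.8585 0.0598 0.145 ]]
cab e [[0.6096 0.052  0.145 ]
 [0.5989 0.3612 0.145 ]
 [0.8434 0.3697 0.145 ]
 [0.8463 0.0539 0.145 ]]
0.3412816306036892 0.2400487128609362 0.3315863300010908 0.2399372991813982
0.3093231871067711 0.24468451720956827 0.31576711737750196 0.23669827981297292
handle [[0.5647 0.262  0.112 ]
 [0.5527 0.1005 0.112 ]
 [0.5584 0.1801 0.112 ]]
bin top outer s [[ 0.4951 -0.3721  0.05  ]
 [ 0.5209 -0.0778  0.05  ]
 [ 0.6946 -0.0871  0.05  ]
 [ 0.6841 -0.378   0.05  ]]
bin e [[ 0.5102 -0.0957  0.05  ]
 [ 0.6842 -0.0996  0.05  ]
 [ 0.6713 -0.387   0.05  ]
 [ 0.4933 -0.3827  0.05  ]]
mat e [[ 0.3739 -0.081   0.004 ]
 [ 0.4974 -0.0887  0.004 ]
 [ 0.4888 -0.3386  0.004 ]
 [ 0.3605 -0.336   0.004 ]]
bowl [[ 0.6374 -0.0067  0.04  ]] spray [[ 0.7705 -0.0062  0.01  ]] [[ 0.7544 -0.0267  0.01  ]]
knife [[ 0.3598  0.0209  0.01  ]
 [ 0.5206 -0.004   0.01  ]] red [[0.3622 0.107  0.01  ]
 [0.4148 0.2049 0.01  ]]
cass [[ 0.3874 -0.2789  0.034 ]
 [ 0.4005 -0.2326  0.034 ]
 [ 0.4806 -0.2522  0.034 ]
 [ 0.4634 -0.3053  0.034 ]]
```

```bash
cat >> h.py <<'E'
def down(yaw):  # tool y at world angle yaw (deg), tool z down
    a=np.radians(yaw); y=np.array([np.cos(a),np.sin(a),0]); z=np.array([0,0,-1.]); return np.c_[np.cross(y,z),y,z]
def plan(yaw,*pts):
    """units: turn total (of 4 deg), then linear totals (of 30 mm) leg by leg in the turned tool frame"""
    t=T(); M=down(yaw); rv=R.from_matrix(t[:3,:3].T@M).as_rotvec(degrees=True)/4
    print("at",t[:3,3].round(4),"turn",rv.round(2)); p=t[:3,3]
    for q in pts:
        v=M.T@(np.array(q)-p)/.03; print("leg",q,v.round(2),"n>=",int(np.ceil(abs(v).max()/.95))); p=np.array(q)
E
python3 -c "
from h import *
plan(0,(.56,.22,.215))"
```

```text
at [0.2433 0.6025 0.244 ] turn [-1.0e-02  1.0e-02  1.7e+01]
leg (0.56, 0.22, 0.215) [-12.75  10.56   0.97] n>= 14
```

Call:
move_arm(deltas=[{"linear": [0, 0, 0], "turn": [0, 0, 1], "claw": 0}, {"linear": [0, 0, 0], "turn": [0, 0, 1], "claw": 0}, {"linear": [0, 0, 0], "turn": [0, 0, 1], "claw": 0}, {"linear": [0, 0, 0], "turn": [0, 0, 1], "claw": 0}, {"linear": [0, 0, 0], "turn": [0, 0, 1], "claw": 0}, {"linear": [0, 0, 0], "turn": [0, 0, 1], "claw": 0}, {"linear": [0, 0, 0], "turn": [0, 0, 1], "claw": 0}, {"linear": [0, 0, 0], "turn": [0, 0, 1], "claw": 0}, {"linear": [0, 0, 0], "turn": [0, 0, 1], "claw": 0}, {"linear": [0, 0, 0], "turn": [0, 0, 1], "claw": 0}, {"linear": [0, 0, 0], "turn": [0, 0, 1], "claw": 0}, {"linear": [0, 0, 0], "turn": [0, 0, 1], "claw": 0}, {"linear": [0, 0, 0], "turn": [0, 0, 1], "claw": 0}, {"linear": [0, 0, 0], "turn": [0, 0, 1], "claw": 0}, {"linear": [0, 0, 0], "turn": [0, 0, 1], "claw": 0}, {"linear": [0, 0, 0], "turn": [0, 0, 1], "claw": 0}, {"linear": [0, 0, 0], "turn": [0, 0, 1], "claw": 0}, {"linear": [0, 0, 0], "turn": [0, 0, 0], "claw": 0}])

```text
time: 1.75
position: [0.2434, 0.6026, 0.2444]
tool_rot: [2.223, 2.22, -0.0]
ft_force: [0.0, 0.5, 0.4]
grip_width: 0.999
```

Call:
move_arm(deltas=[{"linear": [-0.85, 0.7, 0.06], "turn": [0, 0, 0], "claw": 0.6}, {"linear": [-0.85, 0.7, 0.06], "turn": [0, 0, 0], "claw": 0.6}, {"linear": [-0.85, 0.7, 0.06], "turn": [0, 0, 0], "claw": 0.6}, {"linear": [-0.85, 0.7, 0.06], "turn": [0, 0, 0], "claw": 0.6}, {"linear": [-0.85, 0.7, 0.06], "turn": [0, 0, 0], "claw": 0.6}, {"linear": [-0.85, 0.7, 0.06], "turn": [0, 0, 0], "claw": 0.6}, {"linear": [-0.85, 0.7, 0.06], "turn": [0, 0, 0], "claw": 0.6}, {"linear": [-0.85, 0.7, 0.06], "turn": [0, 0, 0], "claw": 0.6}, {"linear": [-0.85, 0.7, 0.06], "turn": [0, 0, 0], "claw": 0.6}, {"linear": [-0.85, 0.7, 0.06], "turn": [0, 0, 0], "claw": 0.6}, {"linear": [-0.85, 0.7, 0.06], "turn": [0, 0, 0], "claw": 0.6}, {"linear": [-0.85, 0.7, 0.06], "turn": [0, 0, 0], "claw": 0.6}, {"linear": [-0.85, 0.7, 0.06], "turn": [0, 0, 0], "claw": 0.6}, {"linear": [-0.85, 0.7, 0.06], "turn": [0, 0, 0], "claw": 0.6}, {"linear": [-0.85, 0.7, 0.06], "turn": [0, 0, 0], "claw": 0.6}, {"linear": [0, 0, 0], "turn": [0, 0, 0], "claw": 0.6}, {"linear": [0, 0, 0], "turn": [0, 0, 0], "claw": 0.6}, {"linear": [0, 0, 0], "turn": [0, 0, 0], "claw": 0.6}])

```text
time: 3.25
position: [0.5582, 0.2207, 0.2174]
tool_rot: [-2.219, -2.222, 0.0]
ft_force: [0.1, 1.0, 0.7]
grip_width: 0.395
```

```bash
python3 - <<'E'
from h import *
d=shot("wrist","w1")
print(T().round(4), ctrl.get_state()["grip_width"])
E
```

```text
[[-2.800e-03  1.000e+00 -6.000e-04  5.578e-01]
 [ 1.000e+00  2.800e-03  8.000e-04  2.216e-01]
 [ 8.000e-04 -6.000e-04 -1.000e+00  2.175e-01]
 [ 0.000e+00  0.000e+00  0.000e+00  1.000e+00]] 0.4010956975407581
```

View pics/w1.png

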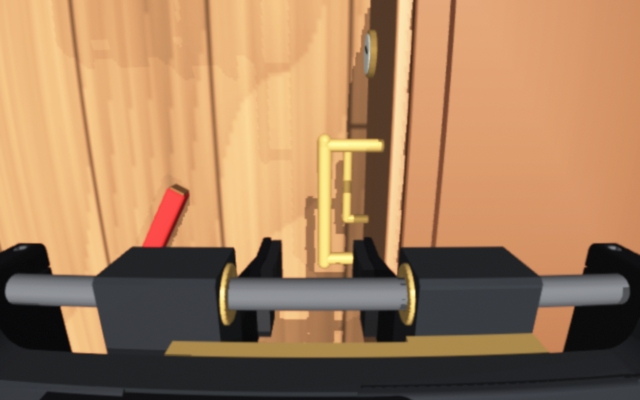

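Wrist view: brass top handle bar runs from px (324,136) to (323,265), the lower drawer's handle behind it at (347,180); cabinet top front edge at u≈404.

```bash
python3 - <<'E'
from h import *
d=load("w1")
print(plane(d,[(324,140),(323,262)],.112).round(4))
print(plane(d,[(410,5),(398,225)],.145).round(4))
h=plane(d,[(324,140),(323,262)],.112).mean(0)
plan(0,(h[0],h[1],.18),(h[0],h[1],.115))
E
```

```text
[[0.5627 0.2698 0.112 ]
 [0.5624 0.1789 0.112 ]]
[[0.6089 0.3475 0.145 ]
 [0.6092 0.2201 0.145 ]]
at [0.5578 0.2216 0.2175] turn [-0.01 -0.01  0.04]
leg (np.float64(0.562564543333731), np.float64(0.2243469678118429), 0.18) [0.09 0.16 1.25] n>= 2
leg (np.float64(0.562564543333731), np.float64(0.2243469678118429), 0.115) [0.   0.   2.17] n>= 3
```

Call:
move_arm(deltas=[{"linear": [0.09, 0.16, 0], "turn": [0, 0, 0], "claw": 0.6}, {"linear": [0, 0, 0.57], "turn": [0, 0, 0], "claw": 0.6}, {"linear": [0, 0, 0.57], "turn": [0, 0, 0], "claw": 0.6}, {"linear": [0, 0, 0.57], "turn": [0, 0, 0], "claw": 0.6}, {"linear": [0, 0, 0.57], "turn": [0, 0, 0], "claw": 0.6}, {"linear": [0, 0, 0.57], "turn": [0, 0, 0], "claw": 0.6}, {"linear": [0, 0, 0.57], "turn": [0, 0, 0], "claw": 0.6}, {"linear": [0, 0, 0], "turn": [0, 0, 0], "claw": 0.6}, {"linear": [0, 0, 0], "turn": [0, 0, 0], "claw": 1}, {"linear": [0, 0, 0], "turn": [0, 0, 0], "claw": 1}, {"linear": [0, 0, 0], "turn": [0, 0, 0], "claw": 1}, {"linear": [0, 0, 0], "turn": [0, 0, 0], "claw": 1}, {"linear": [0, 0, 0], "turn": [0, 0, 0], "claw": 1}, {"linear": [0, 0, 0], "turn": [0, 0, 0], "claw": 1}], grip_force=20)

```text
time: 4.47
position: [0.5631, 0.2234, 0.116]
tool_rot: [-2.22, -2.221, -0.001]
ft_force: [-2.6, -0.6, 5.5]
grip_width: 0.102
```

Call:
move_arm(deltas=[{"linear": [0, -0.2, 0], "turn": [0, 0, 0], "claw": 1}, {"linear": [0, -0.4, 0], "turn": [0, 0, 0], "claw": 1}, {"linear": [0, -0.4, 0], "turn": [0, 0, 0], "claw": 1}, {"linear": [0, -0.4, 0], "turn": [0, 0, 0], "claw": 1}, {"linear": [0, -0.4, 0], "turn": [0, 0, 0], "claw": 1}, {"linear": [0, -0.4, 0], "turn": [0, 0, 0], "claw": 1}, {"linear": [0, -0.4, 0], "turn": [0, 0, 0], "claw": 1}, {"linear": [0, -0.4, 0], "turn": [0, 0, 0], "claw": 1}, {"linear": [0, -0.4, 0], "turn": [0, 0, 0], "claw": 1}, {"linear": [0, -0.4, 0], "turn": [0, 0, 0], "claw": 1}, {"linear": [0, -0.4, 0], "turn": [0, 0, 0], "claw": 1}, {"linear": [0, -0.4, 0], "turn": [0, 0, 0], "claw": 1}, {"linear": [0, -0.4, 0], "turn": [0, 0, 0], "claw": 1}, {"linear": [0, -0.4, 0], "turn": [0, 0, 0], "claw": 1}, {"linear": [0, -0.3, 0], "turn": [0, 0, 0], "claw": 1}, {"linear": [0, 0, 0], "turn": [0, 0, 0], "claw": 1}, {"linear": [0, 0, 0], "turn": [0, 0, 0], "claw": 1}, {"linear": [0, 0, 0], "turn": [0, 0, 0], "claw": 1}, {"linear": [0, 0, 0], "turn": [0, 0, 0], "claw": 1}])

```text
time: 6.05
position: [0.3928, 0.2231, 0.1153]
tool_rot: [2.221, 2.221, 0.002]
ft_force: [4.0, 0.5, 2.7]
grip_width: 0.112
```

Call:
move_arm(deltas=[{"linear": [0, 0, 0], "turn": [0, 0, 0], "claw": 0.6}, {"linear": [0, 0, 0], "turn": [0, 0, 0], "claw": 0.6}, {"linear": [0, 0, 0], "turn": [0, 0, 0], "claw": 0.6}, {"linear": [0, 0, 0], "turn": [0, 0, 0], "claw": 0.6}, {"linear": [0, 0, -0.5], "turn": [0, 0, 0], "claw": 0.6}, {"linear": [0, 0, -0.8], "turn": [0, 0, 0], "claw": 0.6}, {"linear": [0, 0, -0.8], "turn": [0, 0, 0], "claw": 0.6}, {"linear": [0, 0, -0.8], "turn": [0, 0, 0], "claw": 0.6}, {"linear": [0, 0.8, -0.8], "turn": [0, 0, 0], "claw": 0.3}, {"linear": [0, 0.8, -0.8], "turn": [0, 0, 0], "claw": 0.2}, {"linear": [0, 0.8, -0.8], "turn": [0, 0, 0], "claw": 0}, {"linear": [0, 0.8, -0.8], "turn": [0, 0, 0], "claw": 0}, {"linear": [0, 0.8, -0.7], "turn": [0, 0, 0], "claw": 0}, {"linear": [0, 0.8, 0], "turn": [0, 0, 0], "claw": 0}])

```text
time: 7.22
position: [0.5385, 0.2239, 0.3233]
tool_rot: [2.22, 2.222, 0.01]
ft_force: [0.1, 0.5, 0.8]
grip_width: 0.768
```

Call:
move_arm(deltas=[{"linear": [0, 0, 0], "turn": [0, 0, -1], "claw": 0}, {"linear": [0, 0, 0], "turn": [0, 0, -1], "claw": 0}, {"linear": [0, 0, 0], "turn": [0, 0, -1], "claw": 0}, {"linear": [0, 0, 0], "turn": [0, 0, -1], "claw": 0}, {"linear": [0, 0, 0], "turn": [0, 0, -1], "claw": 0}, {"linear": [0, 0, 0], "turn": [0, 0, -1], "claw": 0}, {"linear": [0, 0, 0], "turn": [0, 0, -1], "claw": 0}, {"linear": [0, 0, 0], "turn": [0, 0, -1], "claw": 0}, {"linear": [0, 0, 0], "turn": [0, 0, -1], "claw": 0}, {"linear": [0, 0, 0], "turn": [0, 0, -1], "claw": 0}, {"linear": [0, 0, 0], "turn": [0, 0, -1], "claw": 0}, {"linear": [0, 0, 0], "turn": [0, 0, -1], "claw": 0}, {"linear": [0, 0, 0], "turn": [0, 0, -1], "claw": 0}, {"linear": [0, 0, 0], "turn": [0, 0, -1], "claw": 0}, {"linear": [0, 0, 0], "turn": [0, 0, -1], "claw": 0}, {"linear": [0, 0, 0], "turn": [0, 0, -1], "claw": 0}, {"linear": [0, 0, 0], "turn": [0, 0, -1], "claw": 0}, {"linear": [0, 0, 0], "turn": [0, 0, -1], "claw": 0}, {"linear": [0, 0, 0], "turn": [0, 0, -1], "claw": 0}, {"linear": [0, 0, 0], "turn": [0, 0, -1], "claw": 0}])

```text
time: 8.88
position: [0.5356, 0.2231, 0.3181]
tool_rot: [-0.267, -3.128, 0.001]
ft_force: [-0.1, 0.1, 0.1]
grip_width: 0.996
```

Call:
move_arm(deltas=[{"linear": [0, 0, 0], "turn": [0, 0, -1], "claw": 0}, {"linear": [0, 0, 0], "turn": [0, 0, -1], "claw": 0}, {"linear": [0, 0, 0], "turn": [0, 0, -0.5], "claw": 0}, {"linear": [0, -0.6, 0], "turn": [0, 0, 0], "claw": 0}, {"linear": [0, 0, 0], "turn": [0, 0, 0], "claw": 0}, {"linear": [0, 0, 0], "turn": [0, 0, 0], "claw": 0}, {"linear": [0, 0, 0], "turn": [0, 0, 0], "claw": 0}])

```text
time: 9.47
position: [0.536, 0.2056, 0.3187]
tool_rot: [0.0, -3.141, -0.001]
ft_force: [-0.2, 0.4, 0.7]
grip_width: 1.003
```

```bash
python3 - <<'E'
from h import *
d=shot("wrist","w2")
print(T().round(4), ctrl.get_state()["grip_width"])
E
```

```text
[[-1.000e+00 -8.000e-04 -6.000e-04  5.360e-01]
 [-8.000e-04  1.000e+00  4.000e-04  2.059e-01]
 [ 6.000e-04  4.000e-04 -1.000e+00  3.187e-01]
 [ 0.000e+00  0.000e+00  0.000e+00  1.000e+00]] 0.9995419029546164
```

View pics/w2.png

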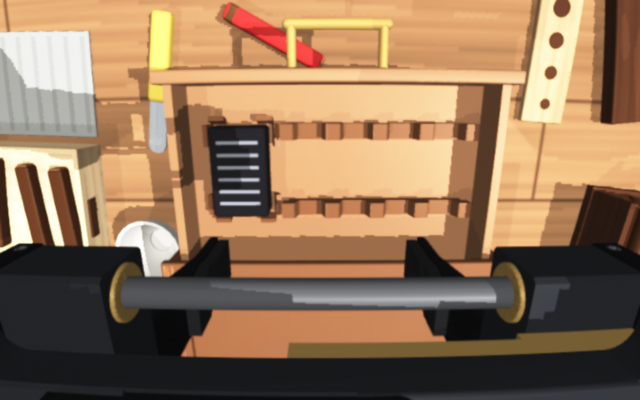

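Wrist view of the open drawer: spent cassette at px (240,170), rails at v≈130 and 207, cradle notches right of it, handle bar (284..392, 22), knife (160,80) and bowl (148,248) close to the drawer's left side.

```bash
cat >> h.py <<'E'
def rect(d,mask,z):
    cs,_=cv2.findContours(mask.astype(np.uint8),cv2.RETR_EXTERNAL,cv2.CHAIN_APPROX_NONE)
    c=max(cs,key=cv2.contourArea); P=plane(d,c[:,0],z)[:,:2]
    (cx,cy),(w,h),a=cv2.minAreaRect((P*1000).astype(np.float32))
    if w<h: w,h,a=h,w,a+90
    return cx,cy,w,h,(a+90)%180-90
def black(d,box,th=70):
    u0,v0,u1,v1=box; m=np.zeros((400,640),np.uint8); g=d["image"][v0:v1,u0:u1].max(2); m[v0:v1,u0:u1]=g<th
    return cv2.morphologyEx(m,cv2.MORPH_CLOSE,np.ones((9,9),np.uint8))
E
python3 - <<'E'
from h import *
d=load("w2"); m=black(d,(195,105,290,230)); print("spent x y w h ang",np.round(rect(d,m,.118),2), m.sum())
ys,xs=np.nonzero(m); print(xs.min(),xs.max(),ys.min(),ys.max())
print("handle",plane(d,[(287,23),(390,23)],.112).round(4))
im=d["image"]
for v in (128,132,202,206): print(v,"".join("#" if g<105 else "." for g in im[v,270:490:1].max(1)*0+im[v,270:490,1]))
E
```

```text
spent x y w h ang [5.2572e+02 1.3066e+02 9.3830e+01 5.8580e+01 2.0000e-02] 5367
207 271 121 216
handle [[0.3925 0.1789 0.112 ]
 [0.3921 0.2716 0.112 ]]
128 .########..............#####...................#########..............####....................#########...............#.....................###########................................##############........###############
132 ##########.............#####...................#########..............####....................#########...............#.....................##########.................................#############.........###############
202 ##############################.................##########################..................#########################...................########################....................########################################.
206 ###.########............#####..................#########.............####..................#########..............##..................###########.................................###########.......######################..
```

```bash
python3 - <<'E'
from h import *
d=load("w2")
print("mat edge",plane(d,[(90,32),(97,135)],.004).round(4))
s=shot("scene","s2"); 
for f,mm in (("s2",.034),("e1",.034)):
    q=load(f); box=(205,195,245,225) if f=="s2" else (310,268,355,300)
    print(f,np.round(rect(q,black(q,box,80),mm),1))
plan(90,(.5285,.1295,.2),(.5285,.1295,.113))
E
```

```text
mat edge [[ 0.3747 -0.0709  0.004 ]
 [ 0.5    -0.0792  0.004 ]]
s2 [ 431.  -268.    93.9   64.7  -14. ]
e1 [ 411.  -310.6   79.2   16.3  -14.9]
at [0.536  0.206  0.3187] turn [ 0.   -0.01  0.02]
leg (0.5285, 0.1295, 0.2) [ 0.25 -2.55  3.96] n>= 5
leg (0.5285, 0.1295, 0.113) [0.  0.  2.9] n>= 4
```

Call:
move_arm(deltas=[{"linear": [0.05, -0.51, 0.79], "turn": [0, 0, 0], "claw": 0.22}, {"linear": [0.05, -0.51, 0.79], "turn": [0, 0, 0], "claw": 0.22}, {"linear": [0.05, -0.51, 0.79], "turn": [0, 0, 0], "claw": 0.22}, {"linear": [0.05, -0.51, 0.79], "turn": [0, 0, 0], "claw": 0.22}, {"linear": [0.05, -0.51, 0.79], "turn": [0, 0, 0], "claw": 0.22}, {"linear": [0, 0, 0.1], "turn": [0, 0, 0], "claw": 0.22}, {"linear": [0, 0, 0.4], "turn": [0, 0, 0], "claw": 0.22}, {"linear": [0, 0, 0.4], "turn": [0, 0, 0], "claw": 0.22}, {"linear": [0, 0, 0.4], "turn": [0, 0, 0], "claw": 0.22}, {"linear": [0, 0, 0.4], "turn": [0, 0, 0], "claw": 0.22}, {"linear": [0, 0, 0.4], "turn": [0, 0, 0], "claw": 0.22}, {"linear": [0, 0, 0.4], "turn": [0, 0, 0], "claw": 0.22}, {"linear": [0, 0, 0.4], "turn": [0, 0, 0], "claw": 0.22}, {"linear": [0, 0, 0], "turn": [0, 0, 0], "claw": 0.22}, {"linear": [0, 0, 0], "turn": [0, 0, 0], "claw": 1}, {"linear": [0, 0, 0], "turn": [0, 0, 0], "claw": 1}, {"linear": [0, 0, 0], "turn": [0, 0, 0], "claw": 1}, {"linear": [0, 0, 0], "turn": [0, 0, 0], "claw": 1}], grip_force=25)

```text
time: 11.07
position: [0.529, 0.1285, 0.1139]
tool_rot: [-0.0, 3.141, 0.001]
ft_force: [1.1, 0.3, 0.3]
grip_width: 0.642
```

Call:
move_arm(deltas=[{"linear": [0, 0, -0.3], "turn": [0, 0, 0], "claw": 1}, {"linear": [0, 0, -0.4], "turn": [0, 0, 0], "claw": 1}, {"linear": [0, 0, -0.8], "turn": [0, 0, 0], "claw": 1}, {"linear": [0, 0, -0.8], "turn": [0, 0, 0], "claw": 1}, {"linear": [0, 0, -0.8], "turn": [0, 0, 0], "claw": 1}, {"linear": [0, 0, -0.8], "turn": [0, 0, 0], "claw": 1}, {"linear": [0, 0, 0], "turn": [0, 0, 0], "claw": 1}])

```text
time: 11.65
position: [0.5317, 0.1291, 0.2373]
tool_rot: [0.0, 3.132, 0.006]
ft_force: [0.2, 0.0, -0.4]
grip_width: 0.637
```

```bash
python3 - <<'E'
from h import *
print(ctrl.get_state()["grip_width"])
plan(90,(.433,-.135,.23),(.433,-.135,.05),(.433,-.135,.028))
plan(86,(.433,-.135,.23))
E
```

```text
0.6370511365567717
at [0.5317 0.1291 0.2373] turn [ 0.06  0.14 -0.  ]
leg (0.433, -0.135, 0.23) [ 3.29 -8.8   0.24] n>= 10
leg (0.433, -0.135, 0.05) [0. 0. 6.] n>= 7
leg (0.433, -0.135, 0.028) [0.   0.   0.73] n>= 1
at [0.5317 0.1291 0.2373] turn [0.06 0.14 1.  ]
leg (0.433, -0.135, 0.23) [ 2.67 -9.01  0.24] n>= 10
```

Call:
move_arm(deltas=[{"linear": [0.3, -0.8, 0.02], "turn": [0, 0, 0], "claw": 1}, {"linear": [0.3, -0.8, 0.02], "turn": [0, 0, 0], "claw": 1}, {"linear": [0.3, -0.8, 0.02], "turn": [0, 0, 0], "claw": 1}, {"linear": [0.3, -0.8, 0.02], "turn": [0, 0, 0], "claw": 1}, {"linear": [0.3, -0.8, 0.02], "turn": [0, 0, 0], "claw": 1}, {"linear": [0.3, -0.8, 0.02], "turn": [0, 0, 0], "claw": 1}, {"linear": [0.3, -0.8, 0.02], "turn": [0, 0, 0], "claw": 1}, {"linear": [0.3, -0.8, 0.02], "turn": [0, 0, 0], "claw": 1}, {"linear": [0.3, -0.8, 0.02], "turn": [0, 0, 0], "claw": 1}, {"linear": [0.3, -0.8, 0.02], "turn": [0, 0, 0], "claw": 1}, {"linear": [0.3, -0.8, 0.02], "turn": [0, 0, 0], "claw": 1}, {"linear": [0, 0, 0.5], "turn": [0, 0, 0], "claw": 1}, {"linear": [0, 0, 0.8], "turn": [0, 0, 0], "claw": 1}, {"linear": [0, 0, 0.8], "turn": [0, 0, 0], "claw": 1}, {"linear": [0, 0, 0.8], "turn": [0, 0, 0], "claw": 1}, {"linear": [0, 0, 0], "turn": [0, 0, 0], "claw": 1}, {"linear": [0, 0, 0], "turn": [0, 0, 0], "claw": 1}])

```text
time: 13.07
position: [0.429, -0.1355, 0.1367]
tool_rot: [-0.0, -3.139, -0.0]
ft_force: [-0.8, -0.8, -1.1]
grip_width: 0.637
```

```bash
python3 - <<'E'
from h import *
print(ctrl.get_state()["grip_width"],ctrl.get_state()["ft_force"])
plan(90,(.433,-.135,.05),(.433,-.135,.029))
E
```

```text
0.6366383602593761 [-0.75868427 -0.7922443  -1.11324561]
at [ 0.429  -0.1355  0.1367] turn [ 0.   -0.03 -0.  ]
leg (0.433, -0.135, 0.05) [-0.13  0.02  2.89] n>= 4
leg (0.433, -0.135, 0.029) [0.  0.  0.7] n>= 1
```

Call:
move_arm(deltas=[{"linear": [-0.1, 0, 0.7], "turn": [0, 0, 0], "claw": 1}, {"linear": [0, 0, 0.7], "turn": [0, 0, 0], "claw": 1}, {"linear": [0, 0, 0.7], "turn": [0, 0, 0], "claw": 1}, {"linear": [0, 0, 0.7], "turn": [0, 0, 0], "claw": 1}, {"linear": [0, 0, 0.3], "turn": [0, 0, 0], "claw": 1}, {"linear": [0, 0, 0.3], "turn": [0, 0, 0], "claw": 1}, {"linear": [0, 0, 0.17], "turn": [0, 0, 0], "claw": 1}, {"linear": [0, 0, 0], "turn": [0, 0, 0], "claw": 1}, {"linear": [0, 0, 0], "turn": [0, 0, 0], "claw": 0.2}, {"linear": [0, 0, 0], "turn": [0, 0, 0], "claw": 0.2}, {"linear": [0, 0, 0], "turn": [0, 0, 0], "claw": 0.2}, {"linear": [0, 0, -0.3], "turn": [0, 0, 0], "claw": 0.2}, {"linear": [0, 0, -0.8], "turn": [0, 0, 0], "claw": 0.2}, {"linear": [0, 0, -0.8], "turn": [0, 0, 0], "claw": 0.2}, {"linear": [0, 0, -0.8], "turn": [0, 0, 0], "claw": 0}, {"linear": [0, 0, -0.8], "turn": [0, 0, 0], "claw": 0}, {"linear": [-0.4, -0.5, -0.8], "turn": [0, 0, 0], "claw": 0}, {"linear": [-0.8, -0.5, -0.8], "turn": [0, 0, 0], "claw": 0}, {"linear": [-0.8, -0.5, -0.8], "turn": [0, 0, 0], "claw": 0}, {"linear": [-0.4, -0.5, -0.8], "turn": [0, 0, 0], "claw": 0}])

```text
time: 14.73
position: [0.5071, -0.1955, 0.2333]
tool_rot: [-0.003, 3.139, -0.0]
ft_force: [0.5, -0.7, 0.8]
grip_width: 0.995
```

Call:
move_arm(deltas=[{"linear": [0, -0.4, -0.8], "turn": [0, 0, 0], "claw": 0}, {"linear": [0, 0, -0.8], "turn": [0, 0, 0], "claw": 0}, {"linear": [0, 0, -0.8], "turn": [0, 0, 0], "claw": 0}, {"linear": [0, 0, 0], "turn": [0, 0, 0], "claw": 0}, {"linear": [0, 0, 0], "turn": [0, 0, 0], "claw": 0}, {"linear": [0, 0, 0], "turn": [0, 0, 0], "claw": 0}])

```text
time: 15.23
position: [0.5044, -0.2074, 0.3027]
tool_rot: [0.0, -3.142, -0.001]
ft_force: [-0.0, -0.3, -0.1]
grip_width: 0.998
```

```bash
python3 - <<'E'
from h import *
d=shot("wrist","w3")
print(T()[:3,3].round(4), ctrl.get_state()["grip_width"])
E
```

```text
[ 0.5042 -0.2072  0.3021] 0.9988116867609049
```

View pics/w3.png

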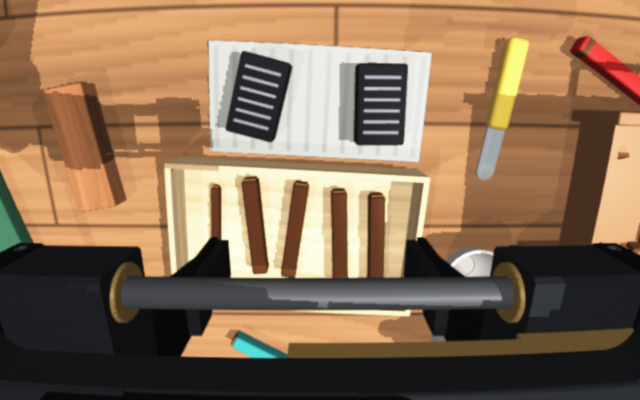

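Wrist view: mat with fresh at px (259,96), turned, and spent lying flat at (382,104); bin below with slim (216,210) and four thick bars (256,225),(295,228),(340,232),(376,236).

```bash
python3 - <<'E'
from h import *
d=load("w3")
for b in ((215,40,305,150),(345,50,420,155)):
    m=black(d,b); r=rect(d,m,.034); print(np.round(r,2))
    cs,_=cv2.findContours(m,0,1); c=max(cs,key=cv2.contourArea); print(plane(d,cv2.boxPoints(cv2.minAreaRect(c)),.034).round(4))
c=plane(d,[(209,41),(431,52),(419,161),(211,150)],.004); print("mat",c.round(4),c.mean(0).round(4))
E
```

```text
[ 425.53 -272.96   86.99   56.02  -15.35]
[[ 0.4604 -0.3144  0.034 ]
 [ 0.3767 -0.2884  0.034 ]
 [ 0.3899 -0.2341  0.034 ]
 [ 0.4746 -0.2575  0.034 ]]
[ 4.3378e+02 -1.3771e+02  8.7020e+01  5.6090e+01  1.2000e-01]
[[ 0.4772 -0.1656  0.034 ]
 [ 0.3897 -0.1658  0.034 ]
 [ 0.3903 -0.1101  0.034 ]
 [ 0.4782 -0.107   0.034 ]]
mat [[ 0.3612 -0.3319  0.004 ]
 [ 0.3734 -0.0746  0.004 ]
 [ 0.5017 -0.0802  0.004 ]
 [ 0.4877 -0.3383  0.004 ]] [ 0.431  -0.2063  0.004 ]
```

```bash
python3 - <<'E'
from h import *
plan(74.65,(.424,-.271,.12),(.424,-.271,.029))
E
```

```text
at [ 0.5042 -0.2072  0.3021] turn [ 0.01 -0.02  3.84]
leg (0.424, -0.271, 0.12) [ 2.02 -2.76  6.07] n>= 7
leg (0.424, -0.271, 0.029) [0.   0.   3.03] n>= 4
```

Call:
move_arm(deltas=[{"linear": [0, 0, 0], "turn": [0, 0, 0.96], "claw": 0.2}, {"linear": [0, 0, 0], "turn": [0, 0, 0.96], "claw": 0.2}, {"linear": [0, 0, 0], "turn": [0, 0, 0.96], "claw": 0.2}, {"linear": [0, 0, 0], "turn": [0, 0, 0.96], "claw": 0.2}, {"linear": [0.25, -0.345, 0.75], "turn": [0, 0, 0], "claw": 0.2}, {"linear": [0.25, -0.345, 0.75], "turn": [0, 0, 0], "claw": 0.2}, {"linear": [0.25, -0.345, 0.75], "turn": [0, 0, 0], "claw": 0.2}, {"linear": [0.25, -0.345, 0.75], "turn": [0, 0, 0], "claw": 0.2}, {"linear": [0.25, -0.345, 0.75], "turn": [0, 0, 0], "claw": 0.2}, {"linear": [0.25, -0.345, 0.75], "turn": [0, 0, 0], "claw": 0.2}, {"linear": [0.25, -0.345, 0.75], "turn": [0, 0, 0], "claw": 0.2}, {"linear": [0.25, -0.345, 0.75], "turn": [0, 0, 0], "claw": 0.2}, {"linear": [0, 0, 0], "turn": [0, 0, 0], "claw": 0.2}, {"linear": [0, 0, 0], "turn": [0, 0, 0], "claw": 0.2}])

```text
time: 16.45
position: [0.4236, -0.271, 0.1216]
tool_rot: [-0.422, -3.11, -0.001]
ft_force: [0.5, -0.1, 0.8]
grip_width: 0.798
```

```bash
python3 - <<'E'
from h import *
plan(74.65,(.424,-.271,.029))
d=shot("scene")
print(np.round(rect(d,black(d,(200,190,250,225),80),.034),1))
E
```

```text
at [ 0.4236 -0.271   0.1216] turn [ 0.01 -0.05 -0.02]
leg (0.424, -0.271, 0.029) [-0.01  0.    3.09] n>= 4
[ 430.9 -268.5   93.8   63.8  -13.9]
```

Call:
move_arm(deltas=[{"linear": [0, 0, 0.7], "turn": [0, 0, 0], "claw": 0.2}, {"linear": [0, 0, 0.7], "turn": [0, 0, 0], "claw": 0.2}, {"linear": [0, 0, 0.7], "turn": [0, 0, 0], "claw": 0.2}, {"linear": [0, 0, 0.5], "turn": [0, 0, 0], "claw": 0.2}, {"linear": [0, 0, 0.3], "turn": [0, 0, 0], "claw": 0.2}, {"linear": [0, 0, 0.18], "turn": [0, 0, 0], "claw": 0.2}, {"linear": [0, 0, 0], "turn": [0, 0, 0], "claw": 0.2}, {"linear": [0, 0, 0], "turn": [0, 0, 0], "claw": 1}, {"linear": [0, 0, 0], "turn": [0, 0, 0], "claw": 1}, {"linear": [0, 0, 0], "turn": [0, 0, 0], "claw": 1}, {"linear": [0, 0, 0], "turn": [0, 0, 0], "claw": 1}, {"linear": [0, 0, 0], "turn": [0, 0, 0], "claw": 1}])

```text
time: 17.5
position: [0.4259, -0.2721, 0.0314]
tool_rot: [0.419, 3.111, -0.001]
ft_force: [-0.2, -0.2, 6.0]
grip_width: 0.641
```

Call:
move_arm(deltas=[{"linear": [0, 0, -0.3], "turn": [0, 0, 0], "claw": 1}, {"linear": [0, 0, -0.8], "turn": [0, 0, 0], "claw": 1}, {"linear": [0, 0, -0.8], "turn": [0, 0, 0], "claw": 1}, {"linear": [0, 0, -0.8], "turn": [0, 0, 0], "claw": 1}, {"linear": [0, 0, -0.8], "turn": [0, 0, 0], "claw": 1}, {"linear": [0, 0, -0.8], "turn": [0, 0, 0], "claw": 1}, {"linear": [0, 0, -0.8], "turn": [0, 0, 0], "claw": 1}, {"linear": [0, 0, -0.8], "turn": [0, 0, 0], "claw": 1}, {"linear": [0, 0, -0.4], "turn": [0, 0, 0], "claw": 1}, {"linear": [0, 0, 0], "turn": [0, 0, -0.96], "claw": 1}, {"linear": [0, 0, 0], "turn": [0, 0, -0.96], "claw": 1}, {"linear": [0, 0, 0], "turn": [0, 0, -0.96], "claw": 1}, {"linear": [0, 0, 0], "turn": [0, 0, -0.96], "claw": 1}, {"linear": [0, 0, 0], "turn": [0, 0, 0], "claw": 1}, {"linear": [0, 0, 0], "turn": [0, 0, 0], "claw": 1}], grip_force=30)

```text
time: 18.75
position: [0.4247, -0.2712, 0.2189]
tool_rot: [-0.003, -3.141, -0.001]
ft_force: [-0.1, -0.7, -0.5]
grip_width: 0.638
```

```bash
python3 - <<'E'
from h import *
plan(90,(.529,.1288,.2),(.529,.1288,.113))
E
```

```text
at [ 0.4247 -0.2712  0.2189] turn [ 0.01 -0.01 -0.03]
leg (0.529, 0.1288, 0.2) [-3.48 13.33  0.63] n>= 15
leg (0.529, 0.1288, 0.113) [0.  0.  2.9] n>= 4
```

Call:
move_arm(deltas=[{"linear": [-0.2, 0.6, 0], "turn": [0, 0, 0], "claw": 1}, {"linear": [-0.23, 0.86, 0], "turn": [0, 0, 0], "claw": 1}, {"linear": [-0.23, 0.86, 0], "turn": [0, 0, 0], "claw": 1}, {"linear": [-0.23, 0.86, 0], "turn": [0, 0, 0], "claw": 1}, {"linear": [-0.23, 0.86, 0], "turn": [0, 0, 0], "claw": 1}, {"linear": [-0.23, 0.86, 0], "turn": [0, 0, 0], "claw": 1}, {"linear": [-0.23, 0.86, 0], "turn": [0, 0, 0], "claw": 1}, {"linear": [-0.23, 0.86, 0], "turn": [0, 0, 0], "claw": 1}, {"linear": [-0.23, 0.86, 0], "turn": [0, 0, 0], "claw": 1}, {"linear": [-0.23, 0.86, 0], "turn": [0, 0, 0], "claw": 1}, {"linear": [-0.23, 0.86, 0], "turn": [0, 0, 0], "claw": 1}, {"linear": [-0.23, 0.86, 0], "turn": [0, 0, 0], "claw": 1}, {"linear": [-0.23, 0.86, 0], "turn": [0, 0, 0], "claw": 1}, {"linear": [-0.23, 0.86, 0], "turn": [0, 0, 0], "claw": 1}, {"linear": [-0.23, 0.86, 0], "turn": [0, 0, 0], "claw": 1}, {"linear": [-0.06, 0.69, 0], "turn": [0, 0, 0], "claw": 1}, {"linear": [0, 0, 0], "turn": [0, 0, 0], "claw": 1}, {"linear": [0, 0, 0], "turn": [0, 0, 0], "claw": 1}, {"linear": [0, 0, 0], "turn": [0, 0, 0], "claw": 1}])

```text
time: 20.33
position: [0.5292, 0.1274, 0.219]
tool_rot: [-0.002, -3.141, 0.002]
ft_force: [-0.1, -0.3, -1.6]
grip_width: 0.636
```

```bash
python3 - <<'E'
from h import *
d=shot("wrist","w4")
plan(90,(.529,.1288,.14),(.529,.1288,.115)); print(ctrl.get_state()["grip_width"])
E
```

```text
at [0.5293 0.1269 0.2192] turn [-0.01 -0.01 -0.03]
leg (0.529, 0.1288, 0.14) [0.01 0.06 2.64] n>= 3
leg (0.529, 0.1288, 0.115) [0.   0.   0.83] n>= 1
0.6400139064142225
```

View pics/w4.png

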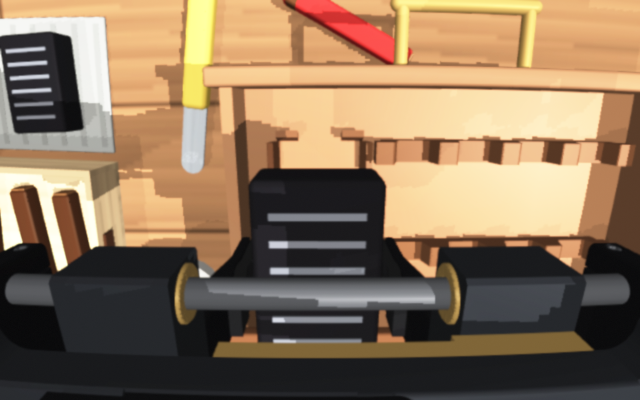

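```bash
python3 - <<'E'
from h import *
d=load("w4")
print("cass edge",plane(d,[(250,182),(317,170),(385,182)],.222).round(4))
print("teeth",plane(d,[(372,150),(384,150),(443,150),(500,150),(558,150),(617,150)],.108).round(4))
print("cleat",plane(d,[(275,137),(297,137),(342,137),(364,137)],.1).round(4))
z=cv2.resize(d["image"][100:260,230:640],None,fx=1.9,fy=1.9,interpolation=cv2.INTER_CUBIC); cv2.imwrite("pics/w4z.png",z[:,:,::-1])
E
```

```text
cass edge [[0.4851 0.1011 0.222 ]
 [0.4804 0.1276 0.222 ]
 [0.4852 0.1543 0.222 ]]
teeth [[0.4878 0.1661 0.108 ]
 [0.4878 0.1746 0.108 ]
 [0.4877 0.2167 0.108 ]
 [0.4874 0.2584 0.108 ]
 [0.4869 0.3025 0.108 ]
 [0.4861 0.3501 0.108 ]]
cleat [[0.4794 0.0972 0.1   ]
 [0.4795 0.113  0.1   ]
 [0.4795 0.1454 0.1   ]
 [0.4795 0.1612 0.1   ]]
```

View pics/w4z.png

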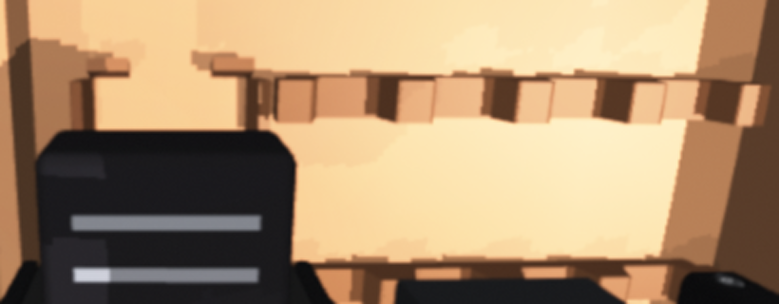

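Call:
move_arm(deltas=[{"linear": [-0.06, 0.05, 0.7], "turn": [0, 0, 0], "claw": 1}, {"linear": [0, 0, 0.7], "turn": [0, 0, 0], "claw": 1}, {"linear": [0, 0, 0.7], "turn": [0, 0, 0], "claw": 1}, {"linear": [0, 0, 0.3], "turn": [0, 0, 0], "claw": 1}, {"linear": [0, 0, 0.2], "turn": [0, 0, 0], "claw": 1}, {"linear": [0, 0, 0.2], "turn": [0, 0, 0], "claw": 1}, {"linear": [0, 0, 0.2], "turn": [0, 0, 0], "claw": 1}, {"linear": [0, 0, 0.2], "turn": [0, 0, 0], "claw": 1}, {"linear": [0, 0, 0.2], "turn": [0, 0, 0], "claw": 1}, {"linear": [0, 0, 0], "turn": [0, 0, 0], "claw": 1}, {"linear": [0, 0, 0], "turn": [0, 0, 0], "claw": 1}])

```text
time: 21.3
position: [0.5312, 0.1299, 0.1172]
tool_rot: [0.0, -3.141, 0.0]
ft_force: [0.2, 0.3, -1.0]
grip_width: 0.645
```

Call:
move_arm(deltas=[{"linear": [0, -0.03, 0.08], "turn": [0, 0, 0], "claw": 1}, {"linear": [0, 0, 0.05], "turn": [0, 0, 0], "claw": 1}, {"linear": [0, 0, 0], "turn": [0, 0, 0], "claw": 1}, {"linear": [0, 0, 0], "turn": [0, 0, 0], "claw": 1}])

```text
time: 21.63
position: [0.5327, 0.1293, 0.1154]
tool_rot: [-0.001, 3.138, 0.002]
ft_force: [0.3, -0.5, 6.0]
grip_width: 0.64
```

Call:
move_arm(deltas=[{"linear": [0, 0, 0], "turn": [0, 0, 0], "claw": 0.22}, {"linear": [0, 0, 0], "turn": [0, 0, 0], "claw": 0.22}, {"linear": [0, 0, 0], "turn": [0, 0, 0], "claw": 0.22}, {"linear": [0, 0, -0.2], "turn": [0, 0, 0], "claw": 0.22}, {"linear": [0, 0, -0.6], "turn": [0, 0, 0], "claw": 0.22}, {"linear": [0, 0, -0.8], "turn": [0, 0, 0], "claw": 0.22}, {"linear": [0, 0, -0.8], "turn": [0, 0, 0], "claw": 0.22}, {"linear": [0, 0, -0.8], "turn": [0, 0, 0], "claw": 0}, {"linear": [0, 0, -0.8], "turn": [0, 0, 0], "claw": 0}, {"linear": [0, 0.8, -0.8], "turn": [0, 0, 0], "claw": 0}, {"linear": [0, 0.8, -0.8], "turn": [0, 0, 0], "claw": 0}, {"linear": [-0.1, 0.8, -0.8], "turn": [0, 0, 0], "claw": 0}, {"linear": [0, 0, 0], "turn": [0, 0, 0], "claw": 0}, {"linear": [0, 0, 0], "turn": [0, 0, 0], "claw": 0}, {"linear": [0, 0, 0], "turn": [0, 0, 0], "claw": 0}, {"linear": [0, 0, 0], "turn": [0, 0, 0], "claw": 0}])

```text
time: 22.97
position: [0.5339, 0.1994, 0.3044]
tool_rot: [-0.003, -3.14, 0.002]
ft_force: [-0.3, -0.2, -0.3]
grip_width: 1.002
```

```bash
python3 - <<'E'
from h import *
d=shot("wrist","w5"); print(T()[:3,3].round(4))
m=black(d,(185,95,285,235)); ys,xs=np.nonzero(m); print(xs.min(),xs.max(),ys.min(),ys.max()); print(np.round(rect(d,m,.118),2))
print("handle",plane(d,[(285,10),(392,10)],.112).round(4))
z=cv2.resize(d["image"][80:260,160:520],None,fx=2.1,fy=2.1,interpolation=cv2.INTER_CUBIC); cv2.imwrite("pics/w5z.png",z[:,:,::-1])
plan(90,(.6,-.22,.3))
E
```

```text
[0.5339 0.1994 0.3044]
211 276 124 226
[ 5.2718e+02  1.3080e+02  9.7450e+01  5.8370e+01 -2.1000e-01]
handle [[0.3824 0.1721 0.112 ]
 [0.3823 0.2639 0.112 ]]
at [0.5339 0.1994 0.3044] turn [-0.02 -0.02 -0.03]
leg (0.6, -0.22, 0.3) [ -2.2  -13.98   0.15] n>= 15
```

View pics/w5z.png

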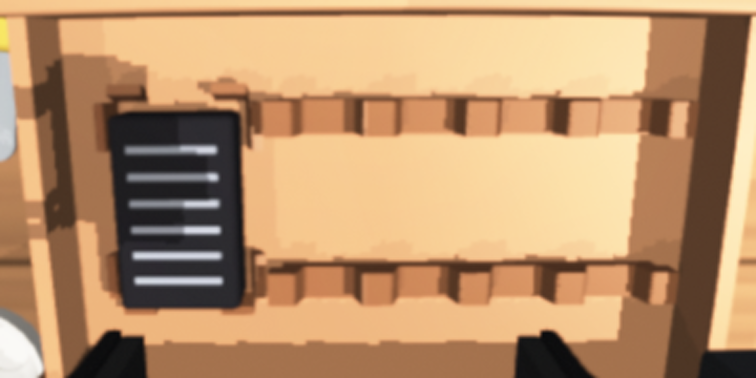

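```bash
python3 - <<'E'
from h import *
for f,b in (("w2",(200,110,285,228)),("w5",(200,115,290,235))):
    d=load(f); u0,v0,u1,v1=b; g=d["image"][v0:v1,u0:u1].min(2)
    m=(g>95)&(cv2.erode(black(d,b),np.ones((5,5)))[v0:v1,u0:u1]>0)
    n,l,st,c=cv2.connectedComponentsWithStats(m.astype(np.uint8))
    for i in range(1,n):
        if st[i,4]>15:
            x,y,w,h=st[i,:4]; P=plane(d,[(u0+x,v0+c[i,1]),(u0+x+w-1,v0+c[i,1])],.118)
            print(f,st[i],(c[i,1]+v0).round(1),(P*1000).round(1)[:,:2].ravel())
    print([int(x) for x in d["image"][110:235,245 if f=="w2" else 248].max(1)])
E
```

```text
w2 [ 16  30  42   5 180] 142.3 [498.7 109.4 499.  148.7]
w2 [ 17  43  42   5 141] 155.0 [510.9 109.5 511.1 149.1]
w2 [ 18  55  41   5 141] 167.1 [522.7 109.6 522.9 148.6]
w2 [ 19  68  41   4 138] 179.3 [534.8 109.7 534.9 149.1]
w2 [ 19  80  41   4 162] 191.5 [547.2 108.8 547.2 148.5]
w2 [ 20  91  41   5 199] 203.0 [559.  108.9 559.  149. ]
[241, 240, 238, 237, 237, 237, 237, 236, 236, 234, 219, 180, 163, 157, 132, 80, 37, 30, 38, 44, 45, 46, 46, 46, 46, 46, 46, 46, 46, 56, 104, 179, 216, 212, 160, 82, 48, 44, 39, 32, 31, 31, 44, 84, 127, 144, 126, 81, 43, 31, 30, 30, 30, 30, 33, 67, 121, 145, 138, 92, 53, 45, 45, 45, 45, 45, 48, 90, 168, 210, 207, 148, 78, 49, 45, 45, 44, 45, 47, 91, 171, 211, 206, 144, 74, 47, 45, 44, 43, 44, 50, 109, 195, 219, 205, 128, 59, 44, 44, 43, 44, 44, 44, 45, 44, 54, 131, 216, 232, 233, 233, 233, 233, 233, 233, 233, 233, 233, 233, 233, 233, 233, 233, 233, 233]
w5 [ 20  34  44   5 160] 150.9 [502.7 110.  503.  149.7]
w5 [ 21  47  43   5 137] 164.0 [514.8 110.  515.1 149.2]
w5 [ 22  60  43   4 153] 176.7 [526.9 110.1 527.  149.6]
w5 [ 23  72  42   5 160] 189.0 [538.8 110.2 538.9 149.1]
w5 [ 23  85  43   4 171] 201.5 [551.  109.3 551.1 149.6]
w5 [ 24  97  42   4 168] 213.5 [563.1 109.3 563.1 149.1]
[247, 247, 247, 247, 247, 247, 245, 242, 241, 241, 241, 241, 241, 241, 241, 241, 241, 238, 222, 185, 170, 160, 120, 55, 24, 32, 40, 45, 47, 49, 49, 49, 49, 49, 49, 49, 49, 50, 73, 141, 193, 186, 142, 87, 46, 34, 33, 33, 33, 33, 34, 47, 90, 135, 149, 129, 81, 42, 33, 31, 32, 32, 32, 33, 58, 131, 197, 208, 164, 96, 56, 47, 46, 45, 45, 47, 52, 109, 192, 218, 205, 133, 64, 47, 47, 47, 47, 48, 50, 97, 180, 220, 214, 148, 75, 49, 46, 46, 47, 46, 49, 98, 183, 221, 214, 145, 72, 50, 47, 46, 47, 47, 48, 48, 47, 47, 93, 184, 231, 237, 238, 238, 238, 238, 238]
```

```bash
python3 - <<'E'
from h import *
for f in ("w2","w5"):
    d=load(f); im=d["image"].astype(int); col=[[int(x) for x in im[v,338]] for v in range(0,40,2)]
    m=(im[:60,:,0]-im[:60,:,2]>110)&(im[:60,:,1]-im[:60,:,2]>75); m[:,:280]=0;m[:,400:]=0
    r=m[:,320:360].mean(1); vs=np.nonzero(r>.5)[0]; print(f,vs, plane(d,[(338,vs.mean())],.112).round(4) if len(vs) else col)
    # drawer front panel top edge, rail edge gradients along column
    for u in (300+60,):
        g=d["image"][60:240,u].astype(int).sum(1); k=np.argsort(-abs(np.diff(g)))[:10]; print(sorted((k+60).tolist()))
d=load("w5"); print(plane(d,[(293.6,135.7),(341,135.7),(390,135.7),(437.6,135.7),(483,135.7)],.108).round(4)); print(plane(d,[(295,217),(339.5,217),(387,217),(431.4,217),(473.5,217)],.108).round(4))
E
```

```text
w2 [18 19 20 21 24 25 26 27] [[0.3921 0.2247 0.112 ]]
[68, 80, 81, 83, 84, 194, 197, 199, 213, 236]
w5 [18 19 20 25 26 27 28] [[0.3934 0.2176 0.112 ]]
[66, 70, 83, 84, 86, 87, 125, 203, 204, 206]
[[0.4902 0.1774 0.108 ]
 [0.4903 0.2216 0.108 ]
 [0.4903 0.2675 0.108 ]
 [0.4901 0.3126 0.108 ]
 [0.4897 0.3564 0.108 ]]
[[0.57   0.1772 0.108 ]
 [0.5701 0.2213 0.108 ]
 [0.5702 0.2686 0.108 ]
 [0.5704 0.3132 0.108 ]
 [0.5706 0.3563 0.108 ]]
```

Seated: the slot pitch of the fresh cassette matches the spent one's (60.4 vs 60.3 mm), so it lies flat; centre within ~3 mm of the pocket's. Cradle group middle ≈ (0.530, 0.267). On to the bin.

Call:
move_arm(deltas=[{"linear": [-0.18, -0.7, 0], "turn": [0, 0, 0], "claw": 0}, {"linear": [-0.18, -0.87, 0], "turn": [0, 0, 0], "claw": 0}, {"linear": [-0.18, -0.87, 0], "turn": [0, 0, 0], "claw": 0}, {"linear": [-0.18, -0.87, 0], "turn": [0, 0, 0], "claw": 0}, {"linear": [-0.18, -0.87, 0], "turn": [0, 0, 0], "claw": 0}, {"linear": [-0.18, -0.87, 0], "turn": [0, 0, 0], "claw": 0}, {"linear": [-0.18, -0.87, 0], "turn": [0, 0, 0], "claw": 0}, {"linear": [-0.18, -0.87, 0], "turn": [0, 0, 0], "claw": 0}, {"linear": [-0.18, -0.87, 0], "turn": [0, 0, 0], "claw": 0}, {"linear": [-0.18, -0.87, 0], "turn": [0, 0, 0], "claw": 0}, {"linear": [-0.18, -0.87, 0], "turn": [0, 0, 0], "claw": 0}, {"linear": [-0.18, -0.87, 0], "turn": [0, 0, 0], "claw": 0}, {"linear": [-0.18, -0.87, 0], "turn": [0, 0, 0], "claw": 0}, {"linear": [-0.18, -0.87, 0], "turn": [0, 0, 0], "claw": 0}, {"linear": [-0.18, -0.87, 0], "turn": [0, 0, 0], "claw": 0}, {"linear": [-0.18, -0.87, 0], "turn": [0, 0, 0], "claw": 0}, {"linear": [0, 0, 0], "turn": [0, 0, 0], "claw": 0}, {"linear": [0, 0, 0], "turn": [0, 0, 0], "claw": 0}, {"linear": [0, 0, 0], "turn": [0, 0, 0], "claw": 0}])

```text
time: 24.6
position: [0.6201, -0.2115, 0.3047]
tool_rot: [-0.001, -3.14, -0.002]
ft_force: [0.5, 0.3, -0.1]
grip_width: 1.002
```

```bash
python3 - <<'E'
from h import *
d=shot("wrist","w6"); print(T()[:3,3].round(4))
hsv=cv2.cvtColor(d["image"],cv2.COLOR_RGB2HSV); g=d["image"].max(2)
m=((g<150)&(g>30)&(hsv[...,1]>100)).astype(np.uint8); m[240:]=0
n,l,st,c=cv2.connectedComponentsWithStats(m)
for i in range(1,n):
    if st[i,4]>150: print(i,st[i],c[i].round(),np.round(rect(d,l==i,.026),1))
E
```

```text
[ 0.6204 -0.2106  0.3049]
1 [    0     0   206   163 11858] [62. 89.] [ 527.1 -468.9  243.4  190.7   79.7]
2 [    0     0   640   240 33714] [496. 129.] [ 569.6 -213.9  833.9  291.8   89.9]
3 [623  41  17 106 206] [630. 108.] [531.8 167.5 123.6  22.5  11.4]
4 [149  57   8  27 176] [153.  69.] [ 508.7 -396.8   28.6    8.1   -5.6]
5 [478  57  18  29 153] [484.  75.] [512.7 -20.4  31.4  18.8  14.6]
21 [ 240   80   28  107 1933] [254. 132.] [ 582.8 -284.4  123.4   21.8    3.4]
25 [ 281   84   31  107 1752] [296. 137.] [ 588.2 -236.2  123.2   19.6   -8.9]
32 [ 207   90   11  103 1068] [212. 140.] [ 591.7 -334.4  120.2   12.3   -4.4]
34 [ 334   93   19  106 1740] [344. 146.] [ 597.8 -180.1  123.5   19.8    1.9]
37 [ 373   97   20  106 1911] [383. 150.] [ 602.5 -133.7  124.6   23.3    2.3]
130 [615 203  25  37 166] [624. 216.] [691.6 197.7  50.3  25.2  -1.4]
```

View pics/w6.png

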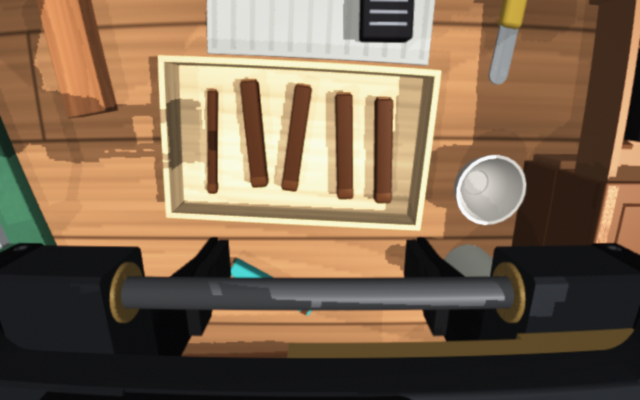

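Wrist view of bin: slim at px (212,140), thick A (254,132), B (296,137), C (344,146), D (383,150); no look-alike inside, bowl at (490,188), spray top at (470,260).

```bash
python3 - <<'E'
from h import *
d=load("w6")
c=plane(d,[(158,57),(441,70),(420,229),(166,217)],.05); print(c.round(4),c.mean(0))
a,b=c[1],c[2]; y=lambda x:a[1]+(x-a[0])*(b[1]-a[1])/(b[0]-a[0]); print("wall outer y at .6",y(.6))
print(proj(d,[(.6025,-.132,.026)]))
plan(90,(.60,-.130,.1),(.60,-.13,.031))
E
```

```text
[[ 0.4979 -0.3789  0.05  ]
 [ 0.5124 -0.0797  0.05  ]
 [ 0.6909 -0.0895  0.05  ]
 [ 0.6754 -0.3893  0.05  ]] [ 0.59414579 -0.234362    0.05      ]
wall outer y at .6 -0.08452550656031639
[[384.25844288 151.39617558]]
at [ 0.6204 -0.2106  0.3049] turn [ 0.02 -0.01  0.01]
leg (0.6, -0.13, 0.1) [0.68 2.69 6.83] n>= 8
leg (0.6, -0.13, 0.031) [0.  0.  2.3] n>= 3
```

Call:
move_arm(deltas=[{"linear": [0.07, 0.295, 0.76], "turn": [0, 0, 0], "claw": 0.61}, {"linear": [0.07, 0.295, 0.76], "turn": [0, 0, 0], "claw": 0.61}, {"linear": [0.07, 0.295, 0.76], "turn": [0, 0, 0], "claw": 0.61}, {"linear": [0.07, 0.295, 0.76], "turn": [0, 0, 0], "claw": 0.61}, {"linear": [0.07, 0.295, 0.76], "turn": [0, 0, 0], "claw": 0.61}, {"linear": [0.07, 0.295, 0.76], "turn": [0, 0, 0], "claw": 0.61}, {"linear": [0.07, 0.295, 0.76], "turn": [0, 0, 0], "claw": 0.61}, {"linear": [0.07, 0.295, 0.76], "turn": [0, 0, 0], "claw": 0.61}, {"linear": [0.07, 0.295, 0.76], "turn": [0, 0, 0], "claw": 0.61}, {"linear": [0, 0, 0], "turn": [0, 0, -0.58], "claw": 0.61}, {"linear": [0, 0, 0], "turn": [0, 0, 0], "claw": 0.61}, {"linear": [0, 0, 0], "turn": [0, 0, 0], "claw": 0.61}])

```text
time: 25.65
position: [0.602, -0.1306, 0.1006]
tool_rot: [-0.065, 3.14, 0.001]
ft_force: [0.3, -0.0, 0.1]
grip_width: 0.399
```

```bash
python3 - <<'E'
from h import *
d=shot("wrist","w7"); plan(92.3,(.601,-.1315,.031)); print(ctrl.get_state()["grip_width"])
# cigar end visible toward camera?
im=d["image"]; g=im.max(2); hsv=cv2.cvtColor(im,cv2.COLOR_RGB2HSV)
m=((g<150)&(g>30)&(hsv[...,1]>100)).astype(np.uint8); m[245:]=0; m[:40]=0
n,l,st,c=cv2.connectedComponentsWithStats(m)
for i in range(1,n):
    if st[i,4]>150 and st[i,2]<70:
        x,y,w,h=st[i,:4]; row=np.nonzero(l[min(y+h//2,239)]==i)[0]; print(st[i], plane(d,[(row.min(),y+h//2),(row.max(),y+h//2),(x,y)],.026).round(4).ravel())
E
```

```text
at [ 0.6024 -0.1313  0.1012] turn [-0.    0.03  0.01]
leg (0.601, -0.1315, 0.031) [ 0.05 -0.    2.34] n>= 3
0.3884210119520118
[ 135   92   50  153 5238] [ 0.5709 -0.2416  0.026   0.5701 -0.2175  0.026   0.5254 -0.2409  0.026 ]
[   0   98   38  147 2622] [ 0.5756 -0.3328  0.026   0.5751 -0.3161  0.026   0.5295 -0.3295  0.026 ]
[ 221  110   42  135 4464] [ 0.5746 -0.1884  0.026   0.5738 -0.1667  0.026   0.5344 -0.1898  0.026 ]
[ 299  121   33  124 3776] [ 0.5766 -0.1427  0.026   0.5759 -0.1236  0.026   0.5392 -0.1437  0.026 ]
```

Call:
move_arm(deltas=[{"linear": [0, 0, 0.7], "turn": [0, 0, 0], "claw": 0.61}, {"linear": [0, 0, 0.7], "turn": [0, 0, 0], "claw": 0.61}, {"linear": [0, 0, 0.5], "turn": [0, 0, 0], "claw": 0.61}, {"linear": [0, 0, 0.3], "turn": [0, 0, 0], "claw": 0.61}, {"linear": [0, 0, 0.14], "turn": [0, 0, 0], "claw": 0.61}, {"linear": [0, 0, 0], "turn": [0, 0, 0], "claw": 0.61}, {"linear": [0, 0, 0], "turn": [0, 0, 0], "claw": 1}, {"linear": [0, 0, 0], "turn": [0, 0, 0], "claw": 1}, {"linear": [0, 0, 0], "turn": [0, 0, 0], "claw": 1}, {"linear": [0, 0, 0], "turn": [0, 0, 0], "claw": 1}], grip_force=25)

```text
time: 26.53
position: [0.6026, -0.132, 0.0312]
tool_rot: [-0.064, 3.139, -0.0]
ft_force: [-0.5, -0.2, 1.7]
grip_width: 0.226
```

Call:
move_arm(deltas=[{"linear": [0, 0, -0.3], "turn": [0, 0, 0], "claw": 1}, {"linear": [0, 0, -0.7], "turn": [0, 0, 0], "claw": 1}, {"linear": [0, 0, -0.8], "turn": [0, 0, 0], "claw": 1}, {"linear": [0, 0, -0.8], "turn": [0, 0, 0], "claw": 1}, {"linear": [0, 0, -0.8], "turn": [0, 0, 0], "claw": 1}, {"linear": [0, 0, -0.8], "turn": [0, 0, 0], "claw": 1}, {"linear": [0, 0, -0.8], "turn": [0, 0, 0], "claw": 1}, {"linear": [0, 0, 0], "turn": [0, 0, 0.58], "claw": 1}, {"linear": [0, 0, 0], "turn": [0, 0, 0], "claw": 1}, {"linear": [0, 0, 0], "turn": [0, 0, 0], "claw": 1}])

```text
time: 27.37
position: [0.6015, -0.1317, 0.1804]
tool_rot: [-0.002, 3.141, 0.001]
ft_force: [-0.1, -1.0, 0.1]
grip_width: 0.23
```

```bash
python3 - <<'E'
from h import *
plan(90,(.53,.336,.185),(.53,.336,.121)); print(ctrl.get_state()["grip_width"])
E
```

```text
at [ 0.6015 -0.1317  0.1804] turn [0.01 0.   0.02]
leg (0.53, 0.336, 0.185) [ 2.38 15.59 -0.15] n>= 17
leg (0.53, 0.336, 0.121) [0.   0.   2.13] n>= 3
0.22996407324818563
```

Call:
move_arm(deltas=[{"linear": [0.4, 0.8, -0.2], "turn": [0, 0, 0], "claw": 1}, {"linear": [0.4, 0.87, -0.2], "turn": [0, 0, 0], "claw": 1}, {"linear": [0.4, 0.87, -0.2], "turn": [0, 0, 0], "claw": 1}, {"linear": [0.4, 0.87, 0], "turn": [0, 0, 0], "claw": 1}, {"linear": [0.4, 0.87, 0], "turn": [0, 0, 0], "claw": 1}, {"linear": [0.38, 0.87, 0], "turn": [0, 0, 0], "claw": 1}, {"linear": [0, 0.87, 0], "turn": [0, 0, 0], "claw": 1}, {"linear": [0, 0.87, 0], "turn": [0, 0, 0], "claw": 1}, {"linear": [0, 0.87, 0], "turn": [0, 0, 0], "claw": 1}, {"linear": [0, 0.87, 0], "turn": [0, 0, 0], "claw": 1}, {"linear": [0, 0.87, 0], "turn": [0, 0, 0], "claw": 1}, {"linear": [0, 0.87, 0], "turn": [0, 0, 0], "claw": 1}, {"linear": [0, 0.87, 0], "turn": [0, 0, 0], "claw": 1}, {"linear": [0, 0.87, 0], "turn": [0, 0, 0], "claw": 1}, {"linear": [0, 0.87, 0], "turn": [0, 0, 0], "claw": 1}, {"linear": [0, 0.87, 0], "turn": [0, 0, 0], "claw": 1}, {"linear": [0, 0.87, 0], "turn": [0, 0, 0], "claw": 1}, {"linear": [0, 0.87, 0], "turn": [0, 0, 0], "claw": 1}, {"linear": [0, 0, 0], "turn": [0, 0, 0], "claw": 1}, {"linear": [0, 0, 0], "turn": [0, 0, 0], "claw": 1}])

```text
time: 29.03
position: [0.5288, 0.3374, 0.1964]
tool_rot: [0.007, -3.139, 0.003]
ft_force: [0.7, 0.0, -0.5]
grip_width: 0.225
```

```bash
python3 - <<'E'
from h import *
d=shot("wrist","w8"); plan(90,(.53,.336,.14),(.53,.336,.121)); print(ctrl.get_state()["grip_width"])
E
```

```text
at [0.5296 0.3354 0.1967] turn [-0.03 -0.02  0.02]
leg (0.53, 0.336, 0.14) [-0.01  0.02  1.89] n>= 2
leg (0.53, 0.336, 0.121) [0.   0.   0.63] n>= 1
0.22578824011941206
```

View pics/w8.png

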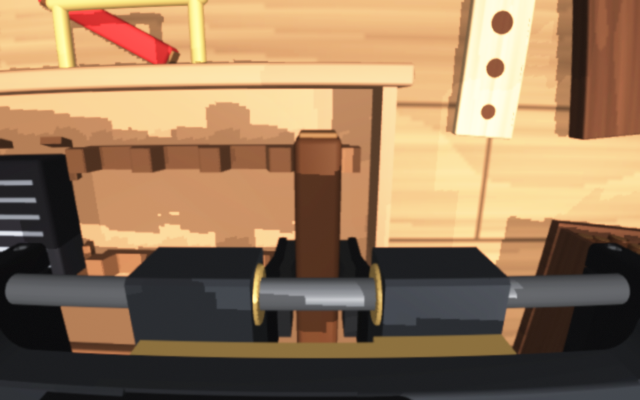

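Call:
move_arm(deltas=[{"linear": [0, 0, 0.7], "turn": [0, 0, 0], "claw": 1}, {"linear": [0, 0, 0.7], "turn": [0, 0, 0], "claw": 1}, {"linear": [0, 0, 0.4], "turn": [0, 0, 0], "claw": 1}, {"linear": [0, 0, 0.2], "turn": [0, 0, 0], "claw": 1}, {"linear": [0, 0, 0.2], "turn": [0, 0, 0], "claw": 1}, {"linear": [0, 0, 0.2], "turn": [0, 0, 0], "claw": 1}, {"linear": [0, 0, 0.06], "turn": [0, 0, 0], "claw": 1}, {"linear": [0, 0, 0], "turn": [0, 0, 0], "claw": 1}, {"linear": [0, 0, 0], "turn": [0, 0, 0], "claw": 1}])

```text
time: 29.83
position: [0.5306, 0.3361, 0.1249]
tool_rot: [-0.0, 3.141, 0.001]
ft_force: [0.1, 0.2, -0.4]
grip_width: 0.228
```

Call:
move_arm(deltas=[{"linear": [0, 0, 0.1], "turn": [0, 0, 0], "claw": 1}, {"linear": [0, 0, 0], "turn": [0, 0, 0], "claw": 1}, {"linear": [0, 0, 0], "turn": [0, 0, 0], "claw": 1}])

```text
time: 30.08
position: [0.5303, 0.336, 0.1214]
tool_rot: [-0.001, 3.141, 0.0]
ft_force: [0.1, -0.4, -1.0]
grip_width: 0.225
```

Call:
move_arm(deltas=[{"linear": [0, 0, 0], "turn": [0, 0, 0], "claw": 0.65}, {"linear": [0, 0, 0], "turn": [0, 0, 0], "claw": 0.65}, {"linear": [0, 0, 0], "turn": [0, 0, 0], "claw": 0.65}, {"linear": [0, 0, -0.3], "turn": [0, 0, 0], "claw": 0.65}, {"linear": [0, 0, -0.7], "turn": [0, 0, 0], "claw": 0.65}, {"linear": [0, 0, -0.8], "turn": [0, 0, 0], "claw": 0.65}, {"linear": [0, 0, -0.8], "turn": [0, 0, 0], "claw": 0.65}, {"linear": [0, 0, -0.2], "turn": [0, 0, 0], "claw": 0.61}, {"linear": [0, 0, 0], "turn": [0, 0, 0], "claw": 0.61}, {"linear": [0, 0, 0], "turn": [0, 0, 0], "claw": 0.61}])

```text
time: 30.92
position: [0.5302, 0.3358, 0.2053]
tool_rot: [-0.0, 3.141, 0.001]
ft_force: [-0.4, -0.5, -0.6]
grip_width: 0.39
```

```bash
python3 - <<'E'
from h import *
d=shot("wrist","w9"); print(ctrl.get_state()["grip_width"])
plan(90,(.53,-.178,.2),(.595,-.178,.1),(.595,-.178,.031))
g=d["image"]; cv2.imwrite("pics/w9z.png",cv2.resize(g[100:260,200:480],None,fx=2,fy=2)[:,:,::-1])
E
```

```text
0.387703589938158
at [0.5297 0.3356 0.2043] turn [-0.01 -0.02  0.  ]
leg (0.53, -0.178, 0.2) [-1.000e-02 -1.712e+01  1.400e-01] n>= 19
leg (0.595, -0.178, 0.1) [-2.17  0.    3.33] n>= 4
leg (0.595, -0.178, 0.031) [0.  0.  2.3] n>= 3
```

View pics/w9z.png

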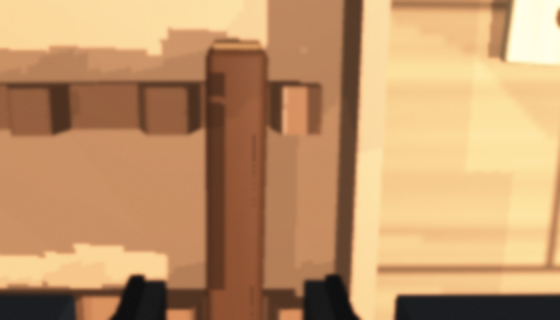

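Call:
move_arm(deltas=[{"linear": [0, -0.86, 0], "turn": [0, 0, 0], "claw": 0.61}, {"linear": [0, -0.86, 0], "turn": [0, 0, 0], "claw": 0.61}, {"linear": [0, -0.86, 0], "turn": [0, 0, 0], "claw": 0.61}, {"linear": [0, -0.86, 0], "turn": [0, 0, 0], "claw": 0.61}, {"linear": [0, -0.86, 0], "turn": [0, 0, 0], "claw": 0.61}, {"linear": [0, -0.86, 0], "turn": [0, 0, 0], "claw": 0.61}, {"linear": [0, -0.86, 0], "turn": [0, 0, 0], "claw": 0.61}, {"linear": [0, -0.86, 0], "turn": [0, 0, 0], "claw": 0.61}, {"linear": [0, -0.86, 0], "turn": [0, 0, 0], "claw": 0.61}, {"linear": [0, -0.86, 0], "turn": [0, 0, 0], "claw": 0.61}, {"linear": [0, -0.86, 0], "turn": [0, 0, 0], "claw": 0.61}, {"linear": [0, -0.86, 0], "turn": [0, 0, 0], "claw": 0.61}, {"linear": [0, -0.86, 0], "turn": [0, 0, 0], "claw": 0.61}, {"linear": [0, -0.86, 0], "turn": [0, 0, 0], "claw": 0.61}, {"linear": [-0.38, -0.86, 0], "turn": [0, 0, 0], "claw": 0.61}, {"linear": [-0.38, -0.86, 0.69], "turn": [0, 0, 0], "claw": 0.61}, {"linear": [-0.38, -0.86, 0.69], "turn": [0, 0, 0], "claw": 0.61}, {"linear": [-0.38, -0.86, 0.69], "turn": [0, 0, 0], "claw": 0.61}, {"linear": [-0.38, -0.86, 0.69], "turn": [0, 0, 0], "claw": 0.61}, {"linear": [-0.36, -0.84, 0.69], "turn": [0, 0, 0], "claw": 0.61}])

```text
time: 32.63
position: [0.5974, -0.1805, 0.0989]
tool_rot: [0.0, -3.139, -0.0]
ft_force: [0.2, -0.3, 1.5]
grip_width: 0.391
```

Call:
move_arm(deltas=[{"linear": [0, 0, 0], "turn": [0, 0, -0.48], "claw": 0.61}, {"linear": [0, 0, 0], "turn": [0, 0, 0], "claw": 0.61}, {"linear": [0, 0, 0], "turn": [0, 0, 0], "claw": 0.61}])

```text
time: 32.88
position: [0.5972, -0.1792, 0.1002]
tool_rot: [0.051, -3.138, -0.001]
ft_force: [0.4, -0.0, 0.1]
grip_width: 0.386
```

```bash
cat > look.py <<'E'
from h import *
import sys
d=shot("wrist"); 
im=d["image"]; g=im.max(2); hsv=cv2.cvtColor(im,cv2.COLOR_RGB2HSV)
m=((g<150)&(g>30)&(hsv[...,1]>100)).astype(np.uint8); m[240:]=0; m[:40]=0
n,l,st,c=cv2.connectedComponentsWithStats(m)
for i in range(1,n):
    if st[i,4]>400 and st[i,2]<90:
        cs,_=cv2.findContours((l==i).astype(np.uint8),0,1); P=plane(d,max(cs,key=cv2.contourArea)[:,0],.026); s=P[(P[:,0]<P[:,0].min()+.05)]
        print(st[i],"xmin",P[:,0].min().round(4),"y near/at xmin+40",[(round(float(P[abs(P[:,0]-P[:,0].min()-o)<.004][:,1].min()),4),round(float(P[abs(P[:,0]-P[:,0].min()-o)<.004][:,1].max()),4)) for o in (.012,.04)])
E
python3 - <<'E'
import look
from h import *
plan(91.9,(.598,-.1795,.031)); print(ctrl.get_state()["grip_width"])
E
```

```text
[ 122   93   60  147 5052] xmin 0.5197 y near/at xmin+40 [(-0.2976, -0.2716), (-0.2955, -0.2696)]
[459 101  36  82 633] xmin 0.5184 y near/at xmin+40 [(-0.0952, -0.0767), (-0.0852, -0.0786)]
[ 209  103   51  137 4564] xmin 0.5246 y near/at xmin+40 [(-0.2381, -0.2153), (-0.2422, -0.2192)]
[  69  109   31  131 2425] xmin 0.5294 y near/at xmin+40 [(-0.3329, -0.3169), (-0.335, -0.3191)]
[ 301  121   33  119 3641] xmin 0.5338 y near/at xmin+40 [(-0.1904, -0.171), (-0.1892, -0.1704)]
at [ 0.5979 -0.1786  0.1012] turn [ 0.01 -0.01  0.01]
leg (0.598, -0.1795, 0.031) [-0.   -0.03  2.34] n>= 3
0.39000233770088605
```

Call:
move_arm(deltas=[{"linear": [0, -0.02, 0.7], "turn": [0, 0, 0], "claw": 0.61}, {"linear": [0, 0, 0.7], "turn": [0, 0, 0], "claw": 0.61}, {"linear": [0, 0, 0.5], "turn": [0, 0, 0], "claw": 0.61}, {"linear": [0, 0, 0.3], "turn": [0, 0, 0], "claw": 0.61}, {"linear": [0, 0, 0.14], "turn": [0, 0, 0], "claw": 0.61}, {"linear": [0, 0, 0], "turn": [0, 0, 0], "claw": 0.61}, {"linear": [0, 0, 0], "turn": [0, 0, 0], "claw": 1}, {"linear": [0, 0, 0], "turn": [0, 0, 0], "claw": 1}, {"linear": [0, 0, 0], "turn": [0, 0, 0], "claw": 1}, {"linear": [0, 0, 0], "turn": [0, 0, 0], "claw": 1}, {"linear": [0, 0, -0.3], "turn": [0, 0, 0], "claw": 1}, {"linear": [0, 0, -0.7], "turn": [0, 0, 0], "claw": 1}, {"linear": [0, 0, -0.8], "turn": [0, 0, 0], "claw": 1}, {"linear": [0, 0, -0.8], "turn": [0, 0, 0], "claw": 1}, {"linear": [0, 0, -0.8], "turn": [0, 0, 0], "claw": 1}, {"linear": [0, 0, -0.8], "turn": [0, 0, 0], "claw": 1}, {"linear": [0, 0, -0.8], "turn": [0, 0, 0], "claw": 1}, {"linear": [0, 0, -0.5], "turn": [0, 0, 0.48], "claw": 1}, {"linear": [0, 0, 0], "turn": [0, 0, 0], "claw": 1}, {"linear": [0, 0, 0], "turn": [0, 0, 0], "claw": 1}])

```text
time: 34.6
position: [0.5986, -0.1804, 0.1979]
tool_rot: [-0.001, 3.139, -0.0]
ft_force: [-0.1, -0.1, -0.3]
grip_width: 0.223
```

```bash
python3 - <<'E'
from h import *
plan(90,(.53,.290,.196),(.53,.290,.121)); print(ctrl.get_state()["grip_width"])
E
```

```text
at [ 0.5986 -0.1804  0.1979] turn [-0.    0.03  0.01]
leg (0.53, 0.29, 0.196) [ 2.29 15.68  0.06] n>= 17
leg (0.53, 0.29, 0.121) [0.  0.  2.5] n>= 3
0.22331602442616852
```

Call:
move_arm(deltas=[{"linear": [0.38, 0.87, 0], "turn": [0, 0, 0], "claw": 1}, {"linear": [0.38, 0.87, 0], "turn": [0, 0, 0], "claw": 1}, {"linear": [0.38, 0.87, 0], "turn": [0, 0, 0], "claw": 1}, {"linear": [0.38, 0.87, 0], "turn": [0, 0, 0], "claw": 1}, {"linear": [0.38, 0.87, 0], "turn": [0, 0, 0], "claw": 1}, {"linear": [0.39, 0.87, 0], "turn": [0, 0, 0], "claw": 1}, {"linear": [0, 0.87, 0], "turn": [0, 0, 0], "claw": 1}, {"linear": [0, 0.87, 0], "turn": [0, 0, 0], "claw": 1}, {"linear": [0, 0.87, 0], "turn": [0, 0, 0], "claw": 1}, {"linear": [0, 0.87, 0], "turn": [0, 0, 0], "claw": 1}, {"linear": [0, 0.87, 0], "turn": [0, 0, 0], "claw": 1}, {"linear": [0, 0.87, 0], "turn": [0, 0, 0], "claw": 1}, {"linear": [0, 0.87, 0], "turn": [0, 0, 0], "claw": 1}, {"linear": [0, 0.87, 0], "turn": [0, 0, 0], "claw": 1}, {"linear": [0, 0.87, 0], "turn": [0, 0, 0], "claw": 1}, {"linear": [0, 0.87, 0], "turn": [0, 0, 0], "claw": 1}, {"linear": [0, 0.87, 0], "turn": [0, 0, 0], "claw": 1}, {"linear": [0, 0.87, 0], "turn": [0, 0, 0], "claw": 1}, {"linear": [0, 0, 0], "turn": [0, 0, 0], "claw": 1}, {"linear": [0, 0, 0], "turn": [0, 0, 0], "claw": 1}])

```text
time: 36.27
position: [0.5279, 0.2912, 0.1946]
tool_rot: [0.007, -3.139, 0.003]
ft_force: [0.3, -0.0, -0.1]
grip_width: 0.227
```

```bash
python3 - <<'E'
from h import *
d=shot("wrist","w10"); plan(90,(.53,.290,.121)); print(ctrl.get_state()["grip_width"])
E
```

```text
at [0.5286 0.2892 0.195 ] turn [-0.03 -0.03  0.02]
leg (0.53, 0.29, 0.121) [-0.05  0.03  2.47] n>= 3
0.22913027410925327
```

Call:
move_arm(deltas=[{"linear": [-0.05, 0.03, 0.7], "turn": [0, 0, 0], "claw": 1}, {"linear": [0, 0, 0.7], "turn": [0, 0, 0], "claw": 1}, {"linear": [0, 0, 0.4], "turn": [0, 0, 0], "claw": 1}, {"linear": [0, 0, 0.25], "turn": [0, 0, 0], "claw": 1}, {"linear": [0, 0, 0.2], "turn": [0, 0, 0], "claw": 1}, {"linear": [0, 0, 0.15], "turn": [0, 0, 0], "claw": 1}, {"linear": [0, 0, 0.07], "turn": [0, 0, 0], "claw": 1}, {"linear": [0, 0, 0], "turn": [0, 0, 0], "claw": 1}, {"linear": [0, 0, 0], "turn": [0, 0, 0], "claw": 1}])

```text
time: 37.07
position: [0.5314, 0.2908, 0.1232]
tool_rot: [-0.0, 3.14, 0.001]
ft_force: [0.5, -0.2, -0.7]
grip_width: 0.229
```

Call:
move_arm(deltas=[{"linear": [0, 0, 0], "turn": [0, 0, 0], "claw": 0.65}, {"linear": [0, 0, 0], "turn": [0, 0, 0], "claw": 0.65}, {"linear": [0, 0, 0], "turn": [0, 0, 0], "claw": 0.65}, {"linear": [0, 0, -0.3], "turn": [0, 0, 0], "claw": 0.65}, {"linear": [0, 0, -0.7], "turn": [0, 0, 0], "claw": 0.65}, {"linear": [0, 0, -0.8], "turn": [0, 0, 0], "claw": 0.65}, {"linear": [0, 0, -0.8], "turn": [0, 0, 0], "claw": 0.65}, {"linear": [0, 0, -0.2], "turn": [0, 0, 0], "claw": 0.61}, {"linear": [0, 0, 0], "turn": [0, 0, 0], "claw": 0.61}, {"linear": [0, 0, 0], "turn": [0, 0, 0], "claw": 0.61}])

```text
time: 37.9
position: [0.5308, 0.2906, 0.2065]
tool_rot: [-0.0, 3.141, 0.001]
ft_force: [0.0, 0.2, -0.7]
grip_width: 0.387
```

```bash
python3 - <<'E'
from h import *
d=shot("wrist","w11")
plan(90,(.53,-.236,.2),(.588,-.236,.1),(.588,-.236,.031))
E
```

```text
at [0.5303 0.2903 0.2055] turn [-0.01 -0.02  0.  ]
leg (0.53, -0.236, 0.2) [ 1.000e-02 -1.754e+01  1.800e-01] n>= 19
leg (0.588, -0.236, 0.1) [-1.93  0.    3.33] n>= 4
leg (0.588, -0.236, 0.031) [0.  0.  2.3] n>= 3
```

Call:
move_arm(deltas=[{"linear": [0, -0.88, 0], "turn": [0, 0, 0], "claw": 0.61}, {"linear": [0, -0.88, 0], "turn": [0, 0, 0], "claw": 0.61}, {"linear": [0, -0.88, 0], "turn": [0, 0, 0], "claw": 0.61}, {"linear": [0, -0.88, 0], "turn": [0, 0, 0], "claw": 0.61}, {"linear": [0, -0.88, 0], "turn": [0, 0, 0], "claw": 0.61}, {"linear": [0, -0.88, 0], "turn": [0, 0, 0], "claw": 0.61}, {"linear": [0, -0.88, 0], "turn": [0, 0, 0], "claw": 0.61}, {"linear": [0, -0.88, 0], "turn": [0, 0, 0], "claw": 0.61}, {"linear": [0, -0.88, 0], "turn": [0, 0, 0], "claw": 0.61}, {"linear": [0, -0.88, 0], "turn": [0, 0, 0], "claw": 0.61}, {"linear": [0, -0.88, 0], "turn": [0, 0, 0], "claw": 0.61}, {"linear": [0, -0.88, 0], "turn": [0, 0, 0], "claw": 0.61}, {"linear": [0, -0.88, 0], "turn": [0, 0, 0], "claw": 0.61}, {"linear": [0, -0.88, 0], "turn": [0, 0, 0], "claw": 0.61}, {"linear": [-0.32, -0.88, 0], "turn": [0, 0, 0], "claw": 0.61}, {"linear": [-0.32, -0.88, 0.7], "turn": [0, 0, 0], "claw": 0.61}, {"linear": [-0.32, -0.88, 0.7], "turn": [0, 0, 0], "claw": 0.61}, {"linear": [-0.32, -0.88, 0.7], "turn": [0, 0, 0], "claw": 0.61}, {"linear": [-0.32, -0.87, 0.7], "turn": [0, 0, 0], "claw": 0.61}, {"linear": [-0.32, -0.83, 0.7], "turn": [0, 0, 0], "claw": 0.61}])

```text
time: 39.62
position: [0.5877, -0.2367, 0.0986]
tool_rot: [-0.0, -3.139, -0.001]
ft_force: [0.7, 0.4, 0.1]
grip_width: 0.387
```

Call:
move_arm(deltas=[{"linear": [0, 0, 0], "turn": [0, 0, 0.9], "claw": 0.61}, {"linear": [0, 0, 0], "turn": [0, 0, 0.9], "claw": 0.61}, {"linear": [0, 0, 0], "turn": [0, 0, 0.43], "claw": 0.61}, {"linear": [0, 0, 0], "turn": [0, 0, 0], "claw": 0.61}, {"linear": [0, 0, 0], "turn": [0, 0, 0], "claw": 0.61}])

```text
time: 40.03
position: [0.5877, -0.2353, 0.1]
tool_rot: [-0.242, -3.13, -0.0]
ft_force: [0.7, -0.3, 0.5]
grip_width: 0.392
```

```bash
python3 - <<'E'
import look
from h import *
plan(81.1,(.588,-.236,.031)); print(ctrl.get_state()["grip_width"])
E
```

```text
[ 574   40   66  200 5644] xmin 0.5031 y near/at xmin+40 [(-0.04, -0.0268), (-0.0385, -0.0256)]
[ 544   75   31  165 1887] xmin 0.519 y near/at xmin+40 [(-0.0842, -0.0707), (-0.0854, -0.0723)]Traceback (most recent call last):
  File "<stdin>", line 1, in <module>
  File "look.py", line 10, in <module>
    print(st[i],"xmin",P[:,0].min().round(4),"y near/at xmin+40",[(round(float(P[abs(P[:,0]-P[:,0].min()-o)<.004][:,1].min()),4),round(float(P[abs(P[:,0]-P[:,0].min()-o)<.004][:,1].max()),4)) for o in (.012,.04)])
                                                                               ~~~~~~~~~~~~~~~~~~~~~~~~~~~~~~~~~~~~~~~~~~~^^
    return umr_minimum(a, axis, None, out, keepdims, initial, where)
ValueError: zero-size array to reduction operation minimum which has no identity
```

Call:
move_arm(deltas=[{"linear": [0, 0, 0.7], "turn": [0, 0, 0], "claw": 0.61}, {"linear": [0, 0, 0.7], "turn": [0, 0, 0], "claw": 0.61}, {"linear": [0, 0, 0.5], "turn": [0, 0, 0], "claw": 0.61}, {"linear": [0, 0, 0.3], "turn": [0, 0, 0], "claw": 0.61}, {"linear": [0, 0, 0.11], "turn": [0, 0, 0], "claw": 0.61}, {"linear": [0, 0, 0], "turn": [0, 0, 0], "claw": 0.61}, {"linear": [0, 0, 0], "turn": [0, 0, 0], "claw": 1}, {"linear": [0, 0, 0], "turn": [0, 0, 0], "claw": 1}, {"linear": [0, 0, 0], "turn": [0, 0, 0], "claw": 1}, {"linear": [0, 0, 0], "turn": [0, 0, 0], "claw": 1}, {"linear": [0, 0, -0.3], "turn": [0, 0, 0], "claw": 1}, {"linear": [0, 0, -0.7], "turn": [0, 0, 0], "claw": 1}, {"linear": [0, 0, -0.8], "turn": [0, 0, 0], "claw": 1}, {"linear": [0, 0, -0.8], "turn": [0, 0, 0], "claw": 1}, {"linear": [0, 0, -0.8], "turn": [0, 0, 0], "claw": 1}, {"linear": [0, 0, -0.8], "turn": [0, 0, -0.9], "claw": 1}, {"linear": [0, 0, -0.8], "turn": [0, 0, -0.9], "claw": 1}, {"linear": [0, 0, -0.5], "turn": [0, 0, -0.43], "claw": 1}, {"linear": [0, 0, 0], "turn": [0, 0, 0], "claw": 1}, {"linear": [0, 0, 0], "turn": [0, 0, 0], "claw": 1}])

```text
time: 41.75
position: [0.589, -0.2359, 0.1985]
tool_rot: [0.001, 3.139, -0.0]
ft_force: [0.8, 0.7, -2.4]
grip_width: 0.226
```

```bash
python3 - <<'E'
from h import *
plan(90,(.53,.244,.196)); print(ctrl.get_state()["grip_width"])
E
```

```text
at [ 0.589  -0.2359  0.1985] turn [-0.    0.04 -0.01]
leg (0.53, 0.244, 0.196) [ 1.97 16.    0.08] n>= 17
0.22643473982489246
```

Call:
move_arm(deltas=[{"linear": [0.33, 0.89, 0], "turn": [0, 0, 0], "claw": 1}, {"linear": [0.33, 0.89, 0], "turn": [0, 0, 0], "claw": 1}, {"linear": [0.33, 0.89, 0], "turn": [0, 0, 0], "claw": 1}, {"linear": [0.33, 0.89, 0], "turn": [0, 0, 0], "claw": 1}, {"linear": [0.33, 0.89, 0], "turn": [0, 0, 0], "claw": 1}, {"linear": [0.3, 0.89, 0], "turn": [0, 0, 0], "claw": 1}, {"linear": [0, 0.89, 0], "turn": [0, 0, 0], "claw": 1}, {"linear": [0, 0.89, 0], "turn": [0, 0, 0], "claw": 1}, {"linear": [0, 0.89, 0], "turn": [0, 0, 0], "claw": 1}, {"linear": [0, 0.89, 0], "turn": [0, 0, 0], "claw": 1}, {"linear": [0, 0.89, 0], "turn": [0, 0, 0], "claw": 1}, {"linear": [0, 0.89, 0], "turn": [0, 0, 0], "claw": 1}, {"linear": [0, 0.89, 0], "turn": [0, 0, 0], "claw": 1}, {"linear": [0, 0.89, 0], "turn": [0, 0, 0], "claw": 1}, {"linear": [0, 0.89, 0], "turn": [0, 0, 0], "claw": 1}, {"linear": [0, 0.89, 0], "turn": [0, 0, 0], "claw": 1}, {"linear": [0, 0.89, 0], "turn": [0, 0, 0], "claw": 1}, {"linear": [0, 0.87, 0], "turn": [0, 0, 0], "claw": 1}, {"linear": [0, 0, 0], "turn": [0, 0, 0], "claw": 1}, {"linear": [0, 0, 0], "turn": [0, 0, 0], "claw": 1}])

```text
time: 43.42
position: [0.5285, 0.2459, 0.1954]
tool_rot: [0.005, -3.139, 0.003]
ft_force: [-0.0, -0.6, -0.1]
grip_width: 0.228
```

```bash
python3 - <<'E'
from h import *
d=shot("wrist","w12"); plan(90,(.53,.244,.121)); print(ctrl.get_state()["grip_width"])
E
```

```text
at [0.5292 0.244  0.1957] turn [-0.03 -0.03  0.01]
leg (0.53, 0.244, 0.121) [-0.03  0.    2.49] n>= 3
0.22708569349632324
```

Call:
move_arm(deltas=[{"linear": [0, 0, 0.7], "turn": [0, 0, 0], "claw": 1}, {"linear": [0, 0, 0.7], "turn": [0, 0, 0], "claw": 1}, {"linear": [0, 0, 0.4], "turn": [0, 0, 0], "claw": 1}, {"linear": [0, 0, 0.25], "turn": [0, 0, 0], "claw": 1}, {"linear": [0, 0, 0.2], "turn": [0, 0, 0], "claw": 1}, {"linear": [0, 0, 0.15], "turn": [0, 0, 0], "claw": 1}, {"linear": [0, 0, 0.11], "turn": [0, 0, 0], "claw": 1}, {"linear": [0, 0, 0], "turn": [0, 0, 0], "claw": 1}, {"linear": [0, 0, 0], "turn": [0, 0, 0], "claw": 1}])

```text
time: 44.22
position: [0.5313, 0.2443, 0.1232]
tool_rot: [0.0, 3.139, 0.001]
ft_force: [1.2, -0.6, 3.4]
grip_width: 0.221
```

Call:
move_arm(deltas=[{"linear": [0, 0, 0], "turn": [0, 0, 0], "claw": 0.65}, {"linear": [0, 0, 0], "turn": [0, 0, 0], "claw": 0.65}, {"linear": [0, 0, 0], "turn": [0, 0, 0], "claw": 0.65}, {"linear": [0, 0, -0.3], "turn": [0, 0, 0], "claw": 0.65}, {"linear": [0, 0, -0.7], "turn": [0, 0, 0], "claw": 0.65}, {"linear": [0, 0, -0.8], "turn": [0, 0, 0], "claw": 0.65}, {"linear": [0, 0, -0.8], "turn": [0, 0, 0], "claw": 0.65}, {"linear": [0, 0, -0.2], "turn": [0, 0, 0], "claw": 0.61}, {"linear": [0, 0, 0], "turn": [0, 0, 0], "claw": 0.61}, {"linear": [0, 0, 0], "turn": [0, 0, 0], "claw": 0.61}])

```text
time: 45.05
position: [0.5298, 0.2444, 0.2057]
tool_rot: [0.001, -3.142, -0.0]
ft_force: [0.2, -0.3, 0.3]
grip_width: 0.386
```

```bash
python3 - <<'E'
from h import *
d=shot("wrist","w13")
plan(90,(.53,-.285,.2),(.583,-.285,.1),(.583,-.285,.031))
E
```

```text
at [0.5293 0.2442 0.2048] turn [-0.01 -0.02  0.01]
leg (0.53, -0.285, 0.2) [ -0.02 -17.64   0.16] n>= 19
leg (0.583, -0.285, 0.1) [-1.77  0.    3.33] n>= 4
leg (0.583, -0.285, 0.031) [0.  0.  2.3] n>= 3
```

Call:
move_arm(deltas=[{"linear": [0, -0.88, 0], "turn": [0, 0, 0], "claw": 0.61}, {"linear": [0, -0.88, 0], "turn": [0, 0, 0], "claw": 0.61}, {"linear": [0, -0.88, 0], "turn": [0, 0, 0], "claw": 0.61}, {"linear": [0, -0.88, 0], "turn": [0, 0, 0], "claw": 0.61}, {"linear": [0, -0.88, 0], "turn": [0, 0, 0], "claw": 0.61}, {"linear": [0, -0.88, 0], "turn": [0, 0, 0], "claw": 0.61}, {"linear": [0, -0.88, 0], "turn": [0, 0, 0], "claw": 0.61}, {"linear": [0, -0.88, 0], "turn": [0, 0, 0], "claw": 0.61}, {"linear": [0, -0.88, 0], "turn": [0, 0, 0], "claw": 0.61}, {"linear": [0, -0.88, 0], "turn": [0, 0, 0], "claw": 0.61}, {"linear": [0, -0.88, 0], "turn": [0, 0, 0], "claw": 0.61}, {"linear": [0, -0.88, 0], "turn": [0, 0, 0], "claw": 0.61}, {"linear": [0, -0.88, 0], "turn": [0, 0, 0], "claw": 0.61}, {"linear": [0, -0.88, 0], "turn": [0, 0, 0], "claw": 0.61}, {"linear": [-0.3, -0.88, 0], "turn": [0, 0, 0], "claw": 0.61}, {"linear": [-0.3, -0.88, 0.7], "turn": [0, 0, 0], "claw": 0.61}, {"linear": [-0.3, -0.88, 0.7], "turn": [0, 0, 0], "claw": 0.61}, {"linear": [-0.3, -0.88, 0.7], "turn": [0, 0, 0], "claw": 0.61}, {"linear": [-0.3, -0.89, 0.7], "turn": [0, 0, 0], "claw": 0.61}, {"linear": [-0.3, -0.89, 0.7], "turn": [0, 0, 0], "claw": 0.61}])

```text
time: 46.77
position: [0.5833, -0.2848, 0.0977]
tool_rot: [0.0, -3.139, -0.002]
ft_force: [0.2, 0.4, -0.0]
grip_width: 0.389
```

Call:
move_arm(deltas=[{"linear": [0, 0, 0], "turn": [0, 0, -0.85], "claw": 0.61}, {"linear": [0, 0, 0], "turn": [0, 0, 0], "claw": 0.61}, {"linear": [0, 0, 0], "turn": [0, 0, 0], "claw": 0.61}, {"linear": [0, 0, 0], "turn": [0, 0, 0], "claw": 0.61}])

```text
time: 47.1
position: [0.5843, -0.2831, 0.1008]
tool_rot: [-0.093, 3.14, 0.002]
ft_force: [-0.4, -0.0, -0.2]
grip_width: 0.389
```

```bash
python3 - <<'E'
from h import *
plan(93.4,(.583,-.285,.031)); print(ctrl.get_state()["grip_width"])
import look
E
```

```text
at [ 0.5843 -0.2831  0.1008] turn [0.01 0.   0.  ]
leg (0.583, -0.285, 0.031) [ 0.05 -0.06  2.33] n>= 3
0.3886055486450852
[ 296  118   33  122 3803] xmin 0.5191 y near/at xmin+40 [(-0.2988, -0.2792), (-0.2969, -0.2774)]
[ 225  129   28  111 2217] xmin 0.5281 y near/at xmin+40 [(-0.3375, -0.3248), (-0.3396, -0.327)]
[589 139  35 101 871] xmin 0.5186 y near/at xmin+40 [(-0.1039, -0.0891), (-0.102, -0.0901)]
[ 609  143   31   97 1172] xmin 0.5195 y near/at xmin+40 [(-0.0845, -0.0765), (-0.0837, -0.0667)]
```

Call:
move_arm(deltas=[{"linear": [0.05, -0.07, 0.7], "turn": [0, 0, 0], "claw": 0.61}, {"linear": [0, 0, 0.7], "turn": [0, 0, 0], "claw": 0.61}, {"linear": [0, 0, 0.5], "turn": [0, 0, 0], "claw": 0.61}, {"linear": [0, 0, 0.3], "turn": [0, 0, 0], "claw": 0.61}, {"linear": [0, 0, 0.12], "turn": [0, 0, 0], "claw": 0.61}, {"linear": [0, 0, 0], "turn": [0, 0, 0], "claw": 0.61}, {"linear": [0, 0, 0], "turn": [0, 0, 0], "claw": 1}, {"linear": [0, 0, 0], "turn": [0, 0, 0], "claw": 1}, {"linear": [0, 0, 0], "turn": [0, 0, 0], "claw": 1}, {"linear": [0, 0, 0], "turn": [0, 0, 0], "claw": 1}, {"linear": [0, 0, -0.3], "turn": [0, 0, 0], "claw": 1}, {"linear": [0, 0, -0.7], "turn": [0, 0, 0], "claw": 1}, {"linear": [0, 0, -0.8], "turn": [0, 0, 0], "claw": 1}, {"linear": [0, 0, -0.8], "turn": [0, 0, 0], "claw": 1}, {"linear": [0, 0, -0.8], "turn": [0, 0, 0], "claw": 1}, {"linear": [0, 0, -0.8], "turn": [0, 0, 0], "claw": 1}, {"linear": [0, 0, -0.8], "turn": [0, 0, 0], "claw": 1}, {"linear": [0, 0, -0.5], "turn": [0, 0, 0.85], "claw": 1}, {"linear": [0, 0, 0], "turn": [0, 0, 0], "claw": 1}, {"linear": [0, 0, 0], "turn": [0, 0, 0], "claw": 1}])

```text
time: 48.82
position: [0.5831, -0.2867, 0.1974]
tool_rot: [-0.002, 3.14, -0.001]
ft_force: [-0.2, 0.1, -1.4]
grip_width: 0.226
```

```bash
python3 - <<'E'
from h import *
plan(90,(.53,.198,.196)); print(ctrl.get_state()["grip_width"])
E
```

```text
at [ 0.5831 -0.2867  0.1974] turn [-0.01  0.03  0.02]
leg (0.53, 0.198, 0.196) [ 1.77 16.16  0.05] n>= 18
0.2255999381059629
```

Call:
move_arm(deltas=[{"linear": [0.3, 0.9, 0], "turn": [0, 0, 0], "claw": 1}, {"linear": [0.3, 0.9, 0], "turn": [0, 0, 0], "claw": 1}, {"linear": [0.3, 0.9, 0], "turn": [0, 0, 0], "claw": 1}, {"linear": [0.3, 0.9, 0], "turn": [0, 0, 0], "claw": 1}, {"linear": [0.3, 0.9, 0], "turn": [0, 0, 0], "claw": 1}, {"linear": [0.25, 0.9, 0], "turn": [0, 0, 0], "claw": 1}, {"linear": [0, 0.9, 0], "turn": [0, 0, 0], "claw": 1}, {"linear": [0, 0.9, 0], "turn": [0, 0, 0], "claw": 1}, {"linear": [0, 0.9, 0], "turn": [0, 0, 0], "claw": 1}, {"linear": [0, 0.9, 0], "turn": [0, 0, 0], "claw": 1}, {"linear": [0, 0.9, 0], "turn": [0, 0, 0], "claw": 1}, {"linear": [0, 0.9, 0], "turn": [0, 0, 0], "claw": 1}, {"linear": [0, 0.9, 0], "turn": [0, 0, 0], "claw": 1}, {"linear": [0, 0.9, 0], "turn": [0, 0, 0], "claw": 1}, {"linear": [0, 0.9, 0], "turn": [0, 0, 0], "claw": 1}, {"linear": [0, 0.9, 0], "turn": [0, 0, 0], "claw": 1}, {"linear": [0, 0.9, 0], "turn": [0, 0, 0], "claw": 1}, {"linear": [0, 0.85, 0], "turn": [0, 0, 0], "claw": 1}, {"linear": [0, 0, 0], "turn": [0, 0, 0], "claw": 1}, {"linear": [0, 0, 0], "turn": [0, 0, 0], "claw": 1}])

```text
time: 50.48
position: [0.5287, 0.1996, 0.1944]
tool_rot: [0.008, -3.139, 0.003]
ft_force: [-0.3, -0.3, -0.4]
grip_width: 0.228
```

```bash
python3 - <<'E'
from h import *
d=shot("wrist","w14"); plan(90,(.53,.198,.121)); print(ctrl.get_state()["grip_width"])
E
```

```text
at [0.5293 0.1977 0.1948] turn [-0.03 -0.03  0.03]
leg (0.53, 0.198, 0.121) [-0.02  0.01  2.46] n>= 3
0.22714642431742674
```

View pics/w14.png

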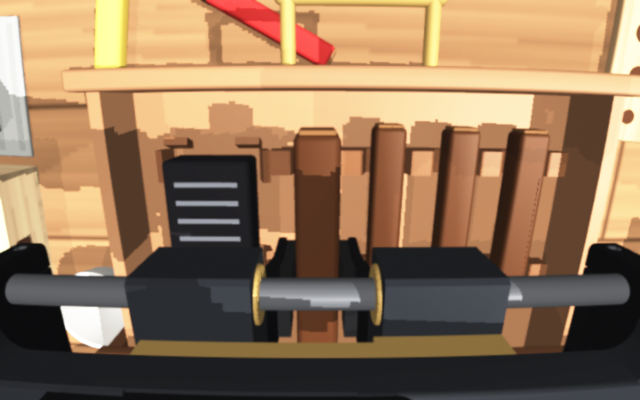

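Three cigars lie between the teeth at u≈388, 460, 525; the fourth is held over cradle 0 (317), fresh cassette still at (212,205).

Call:
move_arm(deltas=[{"linear": [0, 0, 0.7], "turn": [0, 0, 0], "claw": 1}, {"linear": [0, 0, 0.7], "turn": [0, 0, 0], "claw": 1}, {"linear": [0, 0, 0.4], "turn": [0, 0, 0], "claw": 1}, {"linear": [0, 0, 0.25], "turn": [0, 0, 0], "claw": 1}, {"linear": [0, 0, 0.2], "turn": [0, 0, 0], "claw": 1}, {"linear": [0, 0, 0.15], "turn": [0, 0, 0], "claw": 1}, {"linear": [0, 0, 0.09], "turn": [0, 0, 0], "claw": 1}, {"linear": [0, 0, 0], "turn": [0, 0, 0], "claw": 1}, {"linear": [0, 0, 0], "turn": [0, 0, 0], "claw": 1}])

```text
time: 51.28
position: [0.5307, 0.1982, 0.1223]
tool_rot: [-0.0, 3.14, 0.001]
ft_force: [0.3, -0.6, -0.2]
grip_width: 0.23
```

Call:
move_arm(deltas=[{"linear": [0, 0, 0], "turn": [0, 0, 0], "claw": 0.65}, {"linear": [0, 0, 0], "turn": [0, 0, 0], "claw": 0.65}, {"linear": [0, 0, 0], "turn": [0, 0, 0], "claw": 0.65}, {"linear": [0, 0, -0.3], "turn": [0, 0, 0], "claw": 0.65}, {"linear": [0, 0, -0.7], "turn": [0, 0, 0], "claw": 0.65}, {"linear": [0, 0, -0.8], "turn": [0, 0, 0], "claw": 0.65}, {"linear": [0, 0, -0.8], "turn": [0, 0, 0], "claw": 0.3}, {"linear": [0, 0, -0.8], "turn": [0, 0, 0], "claw": 0}, {"linear": [0, 0.8, -0.8], "turn": [0, 0, 0], "claw": 0}, {"linear": [0, 0.2, -0.8], "turn": [0, 0, 0], "claw": 0}, {"linear": [-0.2, 0, -0.8], "turn": [0, 0, 0], "claw": 0}, {"linear": [0, 0, -0.4], "turn": [0, 0, 0], "claw": 0}, {"linear": [0, 0, 0], "turn": [0, 0, 0], "claw": 0}, {"linear": [0, 0, 0], "turn": [0, 0, 0], "claw": 0}, {"linear": [0, 0, 0], "turn": [0, 0, 0], "claw": 0}])

```text
time: 52.53
position: [0.5354, 0.2274, 0.306]
tool_rot: [-0.001, -3.139, 0.002]
ft_force: [0.5, 0.1, -0.1]
grip_width: 0.94
```

```bash
python3 - <<'E'
from h import *
d=shot("wrist","w15"); print(T()[:3,3].round(4))
b=(180,100,300,232); u0,v0,u1,v1=b; bm=black(d,b)
n,l,st,c=cv2.connectedComponentsWithStats(bm); k=1+np.argmax(st[1:,4]); bm=(l==k).astype(np.uint8)
m=(d["image"].min(2)>95)&(cv2.erode(bm,np.ones((5,5)))>0)
n,l,st,c=cv2.connectedComponentsWithStats(m.astype(np.uint8))
for i in range(1,n):
    if st[i,4]>15:
        x,y,w,h=st[i,:4]; print("slot",(plane(d,[(x,c[i,1]),(x+w-1,c[i,1])],.118)*1000).round(1)[:,:2].ravel())
cv2.imwrite("pics/w15z.png",cv2.resize(d["image"][80:260,160:520],None,fx=2.1,fy=2.1,interpolation=cv2.INTER_CUBIC)[:,:,::-1])
im=d["image"].astype(int); mm=(im[:70,:,0]-im[:70,:,2]>110)&(im[:70,:,1]-im[:70,:,2]>75); r=mm[:,320:360].mean(1); vs=np.nonzero(r>.5)[0]; print(vs,plane(d,[(338,vs.mean())],.112))
E
```

```text
[0.5353 0.2274 0.3058]
slot [504.6 110.3 504.9 148.7]
slot [516.5 110.1 516.7 148.9]
slot [528.9 109.9 529.  148.1]
slot [540.6 109.8 540.7 148.4]
slot [553.  108.6 553.  149.5]
slot [565.1 109.4 565.1 149.7]
[19 20 21 22 24 25 26 27 28] [[0.39461066 0.24559729 0.112     ]]
```

View pics/w15z.png

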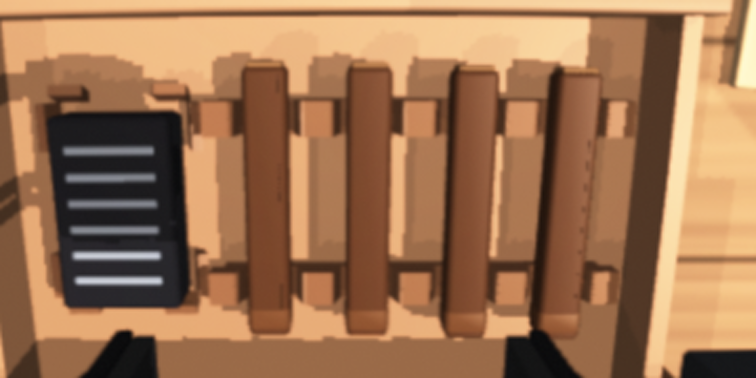

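All four cigars lie centred between the teeth on both rails (zoom u≈267, 369, 470, 570) and the cassette is square between its cleats. Now shut the drawer.

Call:
move_arm(deltas=[{"linear": [0.3, 0, 0], "turn": [0, 0, 1], "claw": 0}, {"linear": [0, 0, 0], "turn": [0, 0, 1], "claw": 0}, {"linear": [0, 0, 0], "turn": [0, 0, 1], "claw": 0}, {"linear": [0, 0, 0], "turn": [0, 0, 1], "claw": 0}, {"linear": [0, 0, 0], "turn": [0, 0, 1], "claw": 0}, {"linear": [0, 0, 0], "turn": [0, 0, 1], "claw": 0}, {"linear": [0, 0, 0], "turn": [0, 0, 1], "claw": 0}, {"linear": [0, 0, 0], "turn": [0, 0, 1], "claw": 0}, {"linear": [0, 0, 0], "turn": [0, 0, 1], "claw": 0}, {"linear": [0, 0, 0], "turn": [0, 0, 1], "claw": 0}, {"linear": [0, 0, 0], "turn": [0, 0, 1], "claw": 0}, {"linear": [0, 0, 0], "turn": [0, 0, 1], "claw": 0}, {"linear": [0, 0, 0], "turn": [0, 0, 1], "claw": 0}, {"linear": [0, 0, 0], "turn": [0, 0, 1], "claw": 0}, {"linear": [0, 0, 0], "turn": [0, 0, 1], "claw": 0}, {"linear": [0, 0, 0], "turn": [0, 0, 1], "claw": 0}, {"linear": [0, 0, 0], "turn": [0, 0, 1], "claw": 0}, {"linear": [0, 0, 0], "turn": [0, 0, 1], "claw": 0}, {"linear": [0, 0, 0], "turn": [0, 0, 1], "claw": 0}, {"linear": [0, 0, 0], "turn": [0, 0, 1], "claw": 0}])

```text
time: 54.25
position: [0.5264, 0.2276, 0.3059]
tool_rot: [-2.023, -2.402, 0.004]
ft_force: [0.7, 0.5, 0.0]
grip_width: 1.002
```

Call:
move_arm(deltas=[{"linear": [0, 0, 0], "turn": [0, 0, 1], "claw": 0.6}, {"linear": [0, 0, 0], "turn": [0, 0, 1], "claw": 0.6}, {"linear": [0, 0, 0], "turn": [0, 0, 0.5], "claw": 0.6}, {"linear": [0, -0.8, 0.3], "turn": [0, 0, 0], "claw": 0.6}, {"linear": [0, -0.8, 0.3], "turn": [0, 0, 0], "claw": 0.6}, {"linear": [0, -0.8, 0.3], "turn": [0, 0, 0], "claw": 0.6}, {"linear": [0, -0.8, 0.5], "turn": [0, 0, 0], "claw": 0.6}, {"linear": [0, -0.7, 0.5], "turn": [0, 0, 0], "claw": 0.6}, {"linear": [0, -0.4, 0.5], "turn": [0, 0, 0], "claw": 0.6}, {"linear": [0, 0, 0], "turn": [0, 0, 0], "claw": 0.6}, {"linear": [0, 0, 0], "turn": [0, 0, 0], "claw": 0.6}, {"linear": [0, 0, 0], "turn": [0, 0, 0], "claw": 0.6}])

```text
time: 55.25
position: [0.3991, 0.2279, 0.236]
tool_rot: [2.222, 2.22, 0.001]
ft_force: [0.1, -0.1, -0.3]
grip_width: 0.399
```

```bash
python3 - <<'E'
from h import *
d=shot("wrist","w16"); plan(0,(.3945,.2245,.116)); print(ctrl.get_state()["grip_width"])
im=d["image"].astype(int); m=((im[...,0]-im[...,2]>120)&(im[...,1]-im[...,2]>85)).astype(np.uint8); m[240:]=0
n,l,st,c=cv2.connectedComponentsWithStats(m)
for i in range(1,n):
    if st[i,4]>200: print(st[i],plane(d,[(st[i,0],st[i,1]+20),(st[i,0]+st[i,2]/2,st[i,1]+st[i,3]/2)],.112).round(4).ravel())
E
```

```text
at [0.3995 0.228  0.2363] turn [ 0.02 -0.01 -0.02]
leg (0.3945, 0.2245, 0.116) [-0.12 -0.17  4.01] n>= 5
0.4052572201497303
```

Call:
move_arm(deltas=[{"linear": [-0.12, -0.17, 0], "turn": [0, 0, 0], "claw": 0.6}, {"linear": [0, 0, 0.6], "turn": [0, 0, 0], "claw": 0.6}, {"linear": [0, 0, 0.6], "turn": [0, 0, 0], "claw": 0.6}, {"linear": [0, 0, 0.6], "turn": [0, 0, 0], "claw": 0.6}, {"linear": [0, 0, 0.6], "turn": [0, 0, 0], "claw": 0.6}, {"linear": [0, 0, 0.6], "turn": [0, 0, 0], "claw": 0.6}, {"linear": [0, 0, 0.6], "turn": [0, 0, 0], "claw": 0.6}, {"linear": [0, 0, 0.4], "turn": [0, 0, 0], "claw": 0.6}, {"linear": [0, 0, 0], "turn": [0, 0, 0], "claw": 0.6}, {"linear": [0, 0, 0], "turn": [0, 0, 0], "claw": 1}, {"linear": [0, 0, 0], "turn": [0, 0, 0], "claw": 1}, {"linear": [0, 0, 0], "turn": [0, 0, 0], "claw": 1}, {"linear": [0, 0, 0], "turn": [0, 0, 0], "claw": 1}, {"linear": [0, 0, 0], "turn": [0, 0, 0], "claw": 1}], grip_force=15)

```text
time: 56.47
position: [0.394, 0.2249, 0.1165]
tool_rot: [2.221, 2.221, 0.004]
ft_force: [-2.1, 0.2, 0.9]
grip_width: 0.104
```

Call:
move_arm(deltas=[{"linear": [0, 0.1, 0], "turn": [0, 0, 0], "claw": 1}, {"linear": [0, 0.2, 0], "turn": [0, 0, 0], "claw": 1}, {"linear": [0, 0.3, 0], "turn": [0, 0, 0], "claw": 1}, {"linear": [0, 0.3, 0], "turn": [0, 0, 0], "claw": 1}, {"linear": [0, 0.3, 0], "turn": [0, 0, 0], "claw": 1}, {"linear": [0, 0.3, 0], "turn": [0, 0, 0], "claw": 1}, {"linear": [0, 0.3, 0], "turn": [0, 0, 0], "claw": 1}, {"linear": [0, 0.3, 0], "turn": [0, 0, 0], "claw": 1}, {"linear": [0, 0.3, 0], "turn": [0, 0, 0], "claw": 1}, {"linear": [0, 0.3, 0], "turn": [0, 0, 0], "claw": 1}, {"linear": [0, 0.3, 0], "turn": [0, 0, 0], "claw": 1}, {"linear": [0, 0.3, 0], "turn": [0, 0, 0], "claw": 1}, {"linear": [0, 0.3, 0], "turn": [0, 0, 0], "claw": 1}, {"linear": [0, 0.3, 0], "turn": [0, 0, 0], "claw": 1}, {"linear": [0, 0.3, 0], "turn": [0, 0, 0], "claw": 1}, {"linear": [0, 0.3, 0], "turn": [0, 0, 0], "claw": 1}, {"linear": [0, 0.3, 0], "turn": [0, 0, 0], "claw": 1}, {"linear": [0, 0.2, 0], "turn": [0, 0, 0], "claw": 1}, {"linear": [0, 0.2, 0], "turn": [0, 0, 0], "claw": 1}, {"linear": [0, 0, 0], "turn": [0, 0, 0], "claw": 1}])

```text
time: 58.13
position: [0.5508, 0.2253, 0.1165]
tool_rot: [2.221, 2.221, 0.005]
ft_force: [0.8, 1.6, 3.5]
grip_width: 0.109
```

Call:
move_arm(deltas=[{"linear": [0, 0.15, 0], "turn": [0, 0, 0], "claw": 1}, {"linear": [0, 0.12, 0], "turn": [0, 0, 0], "claw": 1}, {"linear": [0, 0.1, 0], "turn": [0, 0, 0], "claw": 1}, {"linear": [0, 0.1, 0], "turn": [0, 0, 0], "claw": 1}, {"linear": [0, 0, 0], "turn": [0, 0, 0], "claw": 1}, {"linear": [0, 0, 0], "turn": [0, 0, 0], "claw": 1}, {"linear": [0, 0, 0], "turn": [0, 0, 0], "claw": 1}])

```text
time: 58.72
position: [0.5631, 0.2253, 0.1165]
tool_rot: [-2.22, -2.222, -0.002]
ft_force: [-1.8, 1.2, 6.2]
grip_width: 0.105
```

Call:
move_arm(deltas=[{"linear": [0, 0.08, 0], "turn": [0, 0, 0], "claw": 1}, {"linear": [0, 0, 0], "turn": [0, 0, 0], "claw": 1}, {"linear": [0, 0, 0], "turn": [0, 0, 0], "claw": 1}])

```text
time: 58.97
position: [0.5632, 0.2254, 0.1165]
tool_rot: [-2.217, -2.22, 0.004]
ft_force: [-8.1, 0.2, 11.9]
grip_width: 0.105
```

At its stop (position unchanged, force rises to 8 N). Release, rise and check.

Call:
move_arm(deltas=[{"linear": [0, -0.05, 0], "turn": [0, 0, 0], "claw": 0.6}, {"linear": [0, 0, 0], "turn": [0, 0, 0], "claw": 0.6}, {"linear": [0, 0, 0], "turn": [0, 0, 0], "claw": 0.6}, {"linear": [0, 0, 0], "turn": [0, 0, 0], "claw": 0.6}, {"linear": [0, 0, -0.3], "turn": [0, 0, 0], "claw": 0.6}, {"linear": [0, 0, -0.7], "turn": [0, 0, 0], "claw": 0.6}, {"linear": [0, 0, -0.8], "turn": [0, 0, 0], "claw": 0.6}, {"linear": [0, 0, -0.8], "turn": [0, 0, 0], "claw": 0.6}, {"linear": [0, 0, -0.8], "turn": [0, 0, 0], "claw": 0.6}, {"linear": [0, -0.5, -0.8], "turn": [0, 0, 0], "claw": 0.6}, {"linear": [0, -0.5, -0.8], "turn": [0, 0, 0], "claw": 0.6}, {"linear": [0, -0.5, -0.5], "turn": [0, 0, 0], "claw": 0.6}, {"linear": [0, 0, 0], "turn": [0, 0, 0], "claw": 0.6}, {"linear": [0, 0, 0], "turn": [0, 0, 0], "claw": 0.6}])

```text
time: 60.13
position: [0.5194, 0.2248, 0.282]
tool_rot: [2.22, 2.222, 0.005]
ft_force: [0.0, -0.8, 0.6]
grip_width: 0.4
```

```bash
python3 - <<'E'
from h import *
d=shot("side","e2"); s=shot("scene","s3"); w=shot("wrist","w17")
a=cv2.resize(d["image"][110:320,230:450],(420,400)); b=cv2.resize(w["image"],(380,238)); o=np.zeros((400,800,3),np.uint8); o[:,:420]=a; o[:238,420:]=b
cv2.imwrite("pics/fin.png",o[:,:,::-1])
E
```

```text
(no output)
```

View pics/fin.png

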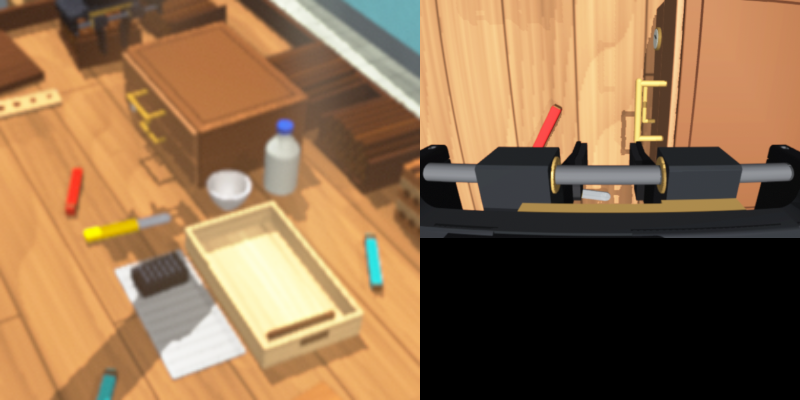

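Final view: drawer shut, spent cassette flat on the mat, only the slim bar left in the bin, bystanders in place.

```bash
python3 -c "
from bench import ctrl
print(ctrl.close_job())"
```

```text
the job is handed in; nothing more can be done
None
```

The job is done and handed in at about 60 s of the 210 s allowed. I pulled the drawer out to its stop and laid the spent cassette flat on the mat. The fresh cassette went into the pocket, the four thick cigars into cradles 0 to 3, and I then pushed the drawer shut slowly. The slim cigar stayed in the bin.

**Drawer:** the handle went back to x = 0.563, the same as at the start. Pushing further gave 8 N with no movement, so it is at its stop.

**Fresh cassette:** before closing, its slot spacing matched the seated spent one (60.4 against 60.3 mm), so it lies flat. It sits about 3.5 mm further into the cabinet than the spent one did, which is roughly the pocket's play and inside the 7 mm allowed. The drawer crept about 2.5 mm inward while I placed things.

**Cigars:** before closing, all four lay between the teeth on both rails. I didn't measure their seated height directly, and nothing inside the drawer could be seen again once it was shut.

**Rest of the bench:** the last side view showed the spent cassette on the mat and only the slim cigar in the bin. The bowl, knife and spray bottle looked unmoved. I saw no knock to the fresh cassette and no slip of the grip.

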